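# Change the samples on a locked shuttle and park it at the ready instrument

### The job

While the carriage is still locked in the middle, clear the white-lidded pots from it into free compartments of the blue tray, and stand every red-lidded pot upright in a nest of the carriage. Then pull up the orange spring knob, twist it into its rest notch and take your hand away so that it holds the bolt up, slide the carriage all the way to the end whose status lamp is green, and twist the knob back so that the bolt drops and locks the carriage there, all pots still in place. Leave the things on the black mat alone.

Things in the scene. Friction and masses are not known exactly. Their poses are not given: they have to be found in the camera images.
- red1: sample pot with a red lid: a plain upright cylinder 50 mm in diameter, 60 mm tall, 0.08 to 0.17 kg; origin at the centre of its underside, z up its axis. Waiting to be measured; starts upright in a compartment of the tray. May be absent
- red2: sample pot with a red lid: a plain upright cylinder 50 mm in diameter, 60 mm tall, 0.08 to 0.17 kg; origin at the centre of its underside, z up its axis. Waiting to be measured; starts upright in a compartment of the tray. May be absent
- red3: sample pot with a red lid: a plain upright cylinder 50 mm in diameter, 60 mm tall, 0.08 to 0.17 kg; origin at the centre of its underside, z up its axis. Waiting to be measured; starts upright in a compartment of the tray. May be absent
- red4: sample pot with a red lid: a plain upright cylinder 50 mm in diameter, 60 mm tall, 0.08 to 0.17 kg; origin at the centre of its underside, z up its axis. Waiting to be measured; starts upright in a compartment of the tray. May be absent
- white1: sample pot with a white lid: a plain upright cylinder 50 mm in diameter, 60 mm tall, 0.08 to 0.17 kg; origin at the centre of its underside, z up its axis. Already measured; starts upright in a nest of the carriage. May be absent
- white2: sample pot with a white lid: a plain upright cylinder 50 mm in diameter, 60 mm tall, 0.08 to 0.17 kg; origin at the centre of its underside, z up its axis. Already measured; starts upright in a nest of the carriage. May be absent
- white3: sample pot with a white lid: a plain upright cylinder 50 mm in diameter, 60 mm tall, 0.08 to 0.17 kg; origin at the centre of its underside, z up its axis. Already measured; starts upright in a nest of the carriage. May be absent
- tray: fixed open blue tray, 190 (x) x 210 (y) x 22 mm high, floor 5 mm thick, walls 5 mm; origin under its centre. One divider across x and two across y make 6 compartments 87 x 63 mm, centred at x = -46 or +46 mm and y = -68, 0 or +68 mm in its frame. It stands on the robot's side of the shuttle rig, to the left or to the right
- rig: fixed shuttle rig on an aluminium base plate 12 mm thick; origin on the table under the middle of the rail. Its y axis runs along the rail (to the robot's left), x away from the robot. An instrument on a post stands at each end (y = +/-290 to 480 mm, x = +25 to +140 mm, reaching 300 mm high): keep clear of them
- deck (a point): middle of the carriage's deck (top surface, 44 mm over the table), axes as the rig's, moving with the carriage. The carriage has four square nests 56 x 56 mm with black rims 8 mm high, centred at x = 0 and y = -127, -53, +53 and +127 mm from this point; the nest floor is the deck's top. A steel-edged flange reaches 97 mm to the robot's side of it
- handle (a point): top of the carriage's yellow handle: an upright post 18 mm in diameter, 76 mm tall, at the middle of the carriage between the inner nests; the point is 84 mm above the deck. Slide the carriage by it (about 5 N)
- carriage (a joint): position of the carriage along the rail, m: 0 in the middle (where it starts, locked), positive to the robot's left (+y of the rig); end stops at +/-0.0915. The bolt can drop into a gap of the steel index edge at -0.091, 0 and +0.091 (clearance about 2 mm either way; pushed against an end stop it is lined up)
- knob_grip (a point): centre of the orange wing knob on the spring bolt, on the bolt's upright axis, 85 mm to the robot's side of the rail's middle; it rises and turns with the knob. The wing is a bar 50 mm long (along the point's y), 16 mm thick (point's x) and 26 mm high; with the bolt down the point is 107 mm above the table. The blue bracket and steel collar under it reach up to 78 mm above the table
- bolt (a joint): lift of the spring bolt, m, pulled straight up by its knob against a spring (4 N down, 10 N fully up): 0 = down in a gap, carriage locked; 0.011 = resting on the index edge, not locked; 0.014 = held up by its stub in the rest notch; 0.020 = upper stop. At least 0.017 is needed to twist the knob over the collar's ridges; while down it cannot be twisted
- knob (a joint): twist of the wing knob, rad, anticlockwise from above: 0 = wing along the rail, where the bolt can go down; between 0.9 and 1.6 either way (stops at +/-1.6) the brass stub rests in the rest notch when let down. A ridge 2.5 mm high lies between the slot and the notch on either side
- lamp_green: fixed status lamp with a green dome, 44 mm in diameter, 58 mm tall, on the base plate just beyond the rail, 100 to 160 mm from its middle: marks the end of the instrument that is ready. Origin at its underside
- lamp_red: the like lamp with a red dome, by the other end: that instrument is out of service
- driver: bystander: screwdriver 170 mm long, lying on the black rubber mat
- tile: bystander: white calibration tile 60 x 60 x 12 mm on the black rubber mat
- cap: bystander: brass lens cap 48 mm in diameter, 18 mm high, on the black rubber mat
- tube_blue: bystander: blue sample tube with a red cap, 30 mm in diameter, 115 mm tall, standing on the black rubber mat

How it is judged:
By the outcome, as a careful person would: the job done as asked, in the order asked, and still so for the second after the job is handed in, with the robot touching nothing.
Of red1, red2, red3, red4 only 2 to 4 are there at a start; the rules pass over those that are not, and their reading is None.
Of white1, white2, white3 only 1 to 2 are there at a start; the rules pass over those that are not, and their reading is None.
At some moment in a run one of red1, red2, red3, red4, white1, white2, white3 may be knocked a few centimetres aside while the robot is not near it.
Once in a run the grip may slacken for a moment while it holds something.
It also fails if it takes over 210 s, if anything falls off the work surface, if the arm or the gripper's body presses on something with over 40 N, if the wrist force passes 120 N, or if a joint passes its speed limit or range.

### The arm

A 6-joint arm with a two-finger parallel gripper is mounted at the origin on the work surface. World frame = base frame: x ahead of the robot, y to its left, z up, the work surface at z = 0. Lengths are in m, angles in rad, forces in N, time in s.
With the tool pointing down it reaches from about 0.375 to 0.9 m from the base axis. Payload 3.1 kg.
Tool frame: the origin (TCP) lies midway between the tips of the shut fingers; the grasp point (between the pads) lies 19 mm behind it (robot.grip_depth is the distance from the TCP to the grasp point, in m); z points along the fingers, y is the direction in which the jaws open and shut (so a half turn about z gives the same grasp; the last joint's range is limited). The gripper opens to 87 mm and grips with 3 to 60 N. Pads are 19 mm wide; open, the fingers measure 117 mm over their backs; the gripper's body (75 mm by 190 mm) begins 51 mm behind the grasp point.
Start: joints at [-1.528, 0.527, 1.433, -0, 1.181, -0.178], TCP at [0.138, -0.61, 0.188] pointing down, gripper open.
Joint ranges: [-3.08, 3.08], [-0.75, 2.2], [0.22, 2.44], [-1.43, 4.57], [0, 2.65], [-2.85, 2.85]. Speed limits (rad/s): [2.79, 2.79, 3.14, 3.14, 3.14, 3.14].

### API

Orientations are given as a unit quaternion [x, y, z, w].
In Python, from rig import robot gives the robot as it stands.
- The arm moves only by the tool carry_out, never from a script. Its arguments are lists of equal length, an entry for each row: "dr": the turn, a rotation vector about the world's x, y, z in rad, a list of three; "translation": the shift along the world's x, y, z in cm, a list of three; "grip": the opening, from 0 (shut) to 1 (fully open). A call has 1 to 20 rows; each row is the pose to reach, as a shift and turn from the pose commanded when the call began; what a row does not reach only later rows make up. A row lasts 1/12 s, in which the tool goes at most 41.7 mm and 7.16 degrees, less where a joint would pass 70% of its speed; a pose out of reach is approached as far as the arm can. A call with a gripper value outside its range is refused whole. The fingers move at their own pace and stop on an object; "newtons" is the grip in N (left out, the last holds). Time passes only in rows, so rows that repeat a pose let the fingers close. It gives the time, the measured TCP pose, the force and the opening at its end, in the units of the state.
- robot.get_obs(): the state, without advancing time (a new reading comes with each control period).
- robot.camera(name): name is "scene" or "top" or "wrist"; returns a dict with "color" (420x560x3 uint8, blue, green, red), "camera_matrix" (3x3 intrinsics, pixels), "T" (4x4, takes a point from camera to world coordinates). Camera axes: x right, y down, z forward; pixel columns grow to the right and rows downward; lengths in m; the calibration is good to about 2 mm. A picture is of the moment at which its call begins. There is no depth.
- robot.hand_in(): hands the job in, once; it reports no verdict.
The state is a dict: "time": time; "q": joint angles; "joint_velocities": joint speeds; "joint_torque": joint torques, N m; "position": TCP position; "tool_rot": TCP orientation; "ft_force": force on the tool from outside, world axes, zero at the start; "moment": the same for the moment, N m; "grip_width": finger opening in m.
Only numpy, scipy, OpenCV 4.12 (cv2) and the standard library are available. Lean on these libraries where they do the work, as an engineer would, in place of code of your own. Each camera call takes 0.05 s, during which the arm holds its last target. There are 200 camera calls.

## Working session

There is one attempt and no reset: what is moved stays moved. The work goes in short steps, Python scripts to look and compute and a tool call to move; the robot and the scene stay as the last step left them, time stands still between calls to the robot, and variables do not carry over. Pictures are saved under pics/ and viewed, about 12 in all and at most 16, crops included, and the job is handed in when it is done.

Besides the shell and the picture viewer there is one more tool, called after "Emit:" as a command line: name --argument value ..., lists and objects as JSON in quotes. carry_out: Moves the arm, as the interface text tells. Its arguments: {"type":"object","properties":{"dr":{"type":"array"},"translation":{"type":"array"},"grip":{"type":"array"},"newtons":{"type":"number"}},"required":["dr","translation","grip"]}

```bash
mkdir -p pics; ls; cat > h.py <<'E'
import numpy as np,cv2
from rig import robot
def snap(n,f):
    c=robot.camera(n); cv2.imwrite('pics/'+f,c['color']); np.savez('pics/'+f+'.npz',**c); return c
def pt(c,u,v,z):
    K=np.array(c['camera_matrix']);T=np.array(c['T']);d=T[:3,:3]@np.linalg.solve(K,[u,v,1.]);o=T[:3,3]
    return o+d*(z-o[2])/d[2]
def proj(c,p):
    K=np.array(c['camera_matrix']);T=np.linalg.inv(np.array(c['T']));q=K@(T[:3,:3]@np.array(p)+T[:3,3]);return q[:2]/q[2]
E
python3 - <<'E'
from h import *
a=snap('scene','s0.png');b=snap('top','t0.png')
for c in(a,b):print(np.round(c['T'],3).tolist(),c['camera_matrix'][0])
o=robot.get_obs();print({k:np.round(v,3) for k,v in o.items()})
E
```

```text
pics
[[-0.085, 0.684, -0.724, 1.248], [0.996, 0.058, -0.061, 0.046], [0.0, -0.727, -0.687, 0.747], [0.0, 0.0, 0.0, 1.0]] [394.38492309   0.         275.30275489]
[[0.007, -0.993, 0.118, 0.411], [-1.0, -0.01, -0.02, 0.003], [0.021, -0.117, -0.993, 1.206], [0.0, 0.0, 0.0, 1.0]] [515.90015134   0.         279.48590266]
{'time': np.float64(0.1), 'q': array([-1.528,  0.528,  1.434, -0.   ,  1.181, -0.178]), 'joint_velocities': array([ 0.   , -0.002, -0.001,  0.001, -0.   , -0.001]), 'joint_torque': array([ -0.   , -44.099, -17.715,   0.064,   0.053,  -0.   ]), 'position': array([ 0.137, -0.609,  0.187]), 'tool_rot': array([ 0.994,  0.111,  0.   , -0.001]), 'ft_force': array([-0.211,  1.342, -0.83 ]), 'moment': array([0.006, 0.004, 0.045]), 'grip_width': np.float64(0.087)}
```

View pics/t0.png

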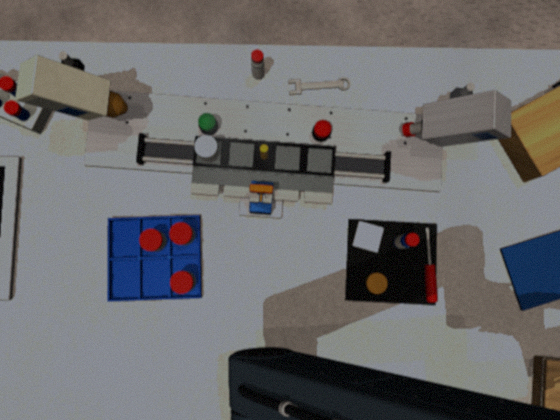

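View pics/s0.png

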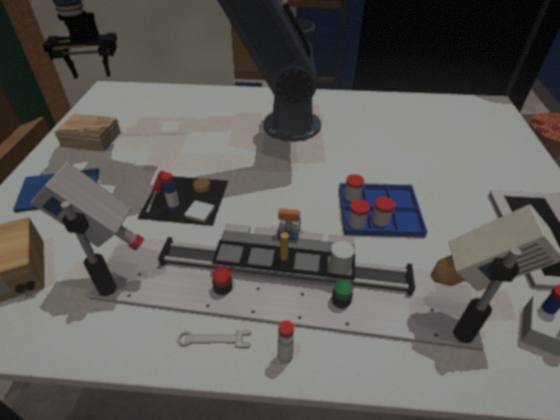

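Top view: one white pot (206,147) in the leftmost nest. Three red pots are in the tray at (180,233), (151,240) and (182,283). The green lamp at (207,122) is on the robot's left (+y), and the knob is at (262,188). The scene view agrees. Next I'll measure these.

```bash
cat >> h.py <<'E'
def blobs(img,lo,hi,amin=40):
    m=cv2.inRange(cv2.cvtColor(img,cv2.COLOR_BGR2HSV),np.array(lo),np.array(hi))
    n,l,s,ce=cv2.connectedComponentsWithStats(m)
    return [(ce[i],s[i][4],(l==i).astype(np.uint8)) for i in range(1,n) if s[i][4]>=amin]
def circ(c,m,z):
    ct=max(cv2.findContours(m,0,2)[0],key=cv2.contourArea);(u,v),r=cv2.minEnclosingCircle(ct);return (u,v),r,pt(c,u,v,z)
E
python3 - <<'E'
from h import *
c=dict(np.load('pics/t0.png.npz'));im=c['color']
for n,lo,hi,z in[('red',(0,170,90),(8,255,255),.065),('redlo',(172,170,90),(180,255,255),.065),('green',(45,90,40),(85,255,255),.05),('yel',(20,120,100),(33,255,255),.128),('or',(9,170,120),(18,255,255),.12),('blue',(105,170,50),(130,255,255),.022)]:
    for ce,a,m in blobs(im,lo,hi,25):
        print(n,np.round(ce),a,np.round(pt(c,*ce,z),3)[:2], np.round(circ(c,m,z)[2],3)[:2])
    
cv2.imwrite('pics/t0z.png',cv2.resize(im[100:310,95:345],None,fx=3,fy=3,interpolation=cv2.INTER_CUBIC)[:600])
# tray rect
m=max(blobs(im,(105,150,40),(130,255,255),2000),key=lambda t:t[1])[2]
r=cv2.minAreaRect(max(cv2.findContours(m,0,2)[0],key=cv2.contourArea))
b=cv2.boxPoints(r);print([np.round(pt(c,*p,.022)[:2],3).tolist() for p in b])
E
```

```text
red [257.  55.] 93 [0.898 0.034] [0.898 0.034]
red [ 6. 83.] 138 [0.824 0.602] [0.825 0.603]
red [ 11. 107.] 131 [0.768 0.587] [0.768 0.586]
red [322. 128.] 180 [ 0.729 -0.117] [ 0.728 -0.117]
red [406. 129.] 64 [ 0.729 -0.308] [ 0.728 -0.311]
red [181. 233.] 324 [0.486 0.197] [0.486 0.197]
red [151. 240.] 329 [0.472 0.263] [0.47  0.262]
red [412. 239.] 123 [ 0.477 -0.316] [ 0.477 -0.316]
red [432. 286.] 157 [ 0.375 -0.357] [ 0.38  -0.358]
red [181. 282.] 338 [0.38  0.192] [0.38  0.193]
green [206. 122.] 223 [0.743 0.148] [0.744 0.148]
yel [539. 103.] 402 [ 0.772 -0.582] [ 0.773 -0.575]
yel [542. 137.] 980 [ 0.697 -0.586] [ 0.703 -0.595]
yel [264. 148.] 45 [0.665 0.016] [0.666 0.016]
or [261. 188.] 129 [0.581 0.021] [0.58  0.021]
blue [260. 208.] 184 [0.55  0.023] [0.55  0.023]
blue [150. 259.] 5638 [0.429 0.272] [0.432 0.264]
blue [535. 269.] 3131 [ 0.414 -0.611] [ 0.414 -0.622]
[[0.523, 0.376], [0.531, 0.164], [0.344, 0.154], [0.337, 0.363]]
```

View pics/t0z.png

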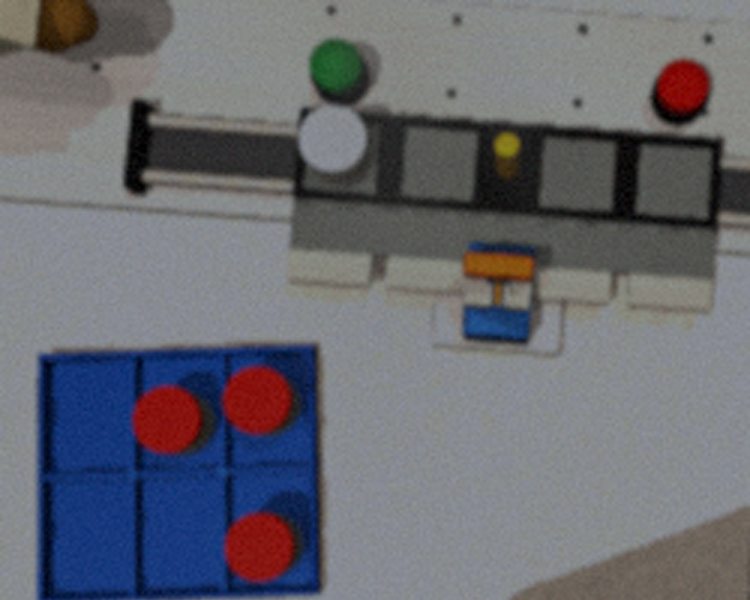

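```bash
python3 - <<'E'
from h import *
c=dict(np.load('pics/t0.png.npz'))
f=lambda u,v,z:pt(c,95+(u+.5)/3-.5,100+(v+.5)/3-.5,z)[:2]
N={2:f(440,162,.046),3:f(578,174,.046),4:f(675,183,.046)}
for k in N:print(k,np.round(N[k],4))
y={2:.053,3:-.053,4:-.127}
A=np.array([[y[k],1] for k in N]);P=np.array([N[k] for k in N]);s=np.linalg.lstsq(A,P,rcond=None)[0]
print('dir',s[0],'mid',s[1]);d=s[0]/np.linalg.norm(s[0]);print('yaw',np.arctan2(-d[0],d[1]))
for yy in(.127,.053,-.053,-.127):print(yy,np.round(s[1]+d*yy,4))
print('white',f(334,139,.104),'handle',f(507,145,.128),'knob',f(498,263,.12))
# tray
cs=[f(42,355,.022),f(318,346,.022),f(320,590,.022)]
print(np.round(cs,4))
E
```

```text
2 [0.6708 0.0674]
3 [ 0.6628 -0.0379]
4 [ 0.6566 -0.1121]
dir [0.0788519  0.99727593] mid [0.66674275 0.01468322]
yaw -0.07890313474997454
0.127 [0.6768 0.1413]
0.053 [0.6709 0.0675]
-0.053 [ 0.6626 -0.0382]
-0.127 [ 0.6567 -0.1119]
white [0.67393003 0.1412086 ] handle [0.66534487 0.01555211] knob [0.58174062 0.02111331]
[[0.5225 0.3696]
 [0.5314 0.1599]
 [0.3469 0.1538]]
```

Emit:
carry_out --dr '[[0,0,0],[0,0,0],[0,0,0.12],[0,0,0.24],[0,0,0.36],[0,0,0.48],[0,0,0.6],[0,0,0.72],[0,0,0.84],[0,0,0.96],[0,0,1.08],[0,0,1.2],[0,0,1.28],[0,0,1.28],[0,0,1.28],[0,0,1.28],[0,0,1.28],[0,0,1.28],[0,0,1.28],[0,0,1.28]]' --translation '[[1,2,4],[3,5,7],[5,8,8],[7.5,11,8],[10,14,8],[12.5,17,8],[15,20,8],[17.5,24,8],[20,27,8],[22.5,31,8],[25,34,8],[27.5,38,8],[30,41,8],[32.5,45,8],[35,48,8],[37.5,52,8],[40,55,8],[42.5,59,8],[45,62,8],[47.5,66,8]]' --grip '[1,1,1,1,1,1,1,1,1,1,1,1,1,1,1,1,1,1,1,1]'

```text
time: 1.77
position: [0.6011, 0.0337, 0.2672]
tool_rot: [0.731, 0.682, -0.0, -0.0]
ft_force: [1.1, -0.3, -1.1]
grip_width: 0.0869
```

Emit:
carry_out --dr '[[0,0,0],[0,0,0],[0,0,0],[0,0,0],[0,0,0]]' --translation '[[3,4,0],[6,8,0],[6,9,0],[6,9,0],[6,9,0]]' --grip '[1,1,1,1,1]'

```text
time: 2.18
position: [0.6599, 0.1232, 0.2664]
tool_rot: [0.73, 0.683, -0.001, -0.001]
ft_force: [-1.5, 0.3, -0.2]
grip_width: 0.087
```

```bash
python3 - <<'E'
from h import *
a=snap('wrist','w1.png');snap('top','t1.png');o=robot.get_obs();print(o['position'],o['tool_rot'],o['q'],o['time']);print(np.round(a['T'],3).tolist())
E
```

```text
[0.65940476 0.12109677 0.26701664] [ 7.31157847e-01  6.82207567e-01 -9.51661395e-04 -3.64226876e-04] [ 1.56700173e-02  5.23329253e-01  1.21039067e+00 -7.45807563e-04
  1.40977313e+00  8.50303079e-02] 2.2833
[[0.998, -0.064, -0.019, 0.665], [-0.066, -0.964, -0.256, 0.194], [-0.002, 0.256, -0.967, 0.464], [0.0, 0.0, 0.0, 1.0]]
```

View pics/w1.png

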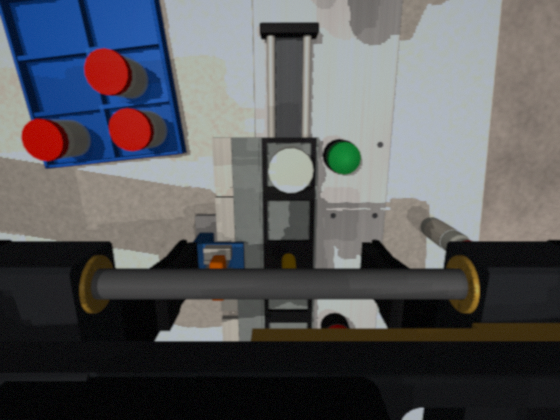

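Wrist view: white lid (291,170), the reds in the tray at (108,72), (44,139) and (131,130), and the green lamp at (343,157). I'll cross-check these against the top camera.

```bash
python3 - <<'E'
from h import *
c=dict(np.load('pics/w1.png.npz'));im=c['color']
g=im.astype(int);m=cv2.inRange(cv2.cvtColor(im,cv2.COLOR_BGR2HSV),np.array((0,0,150)),np.array((180,70,255)))
m[:, :264]=0;m[:,318:]=0;m[:140]=0;m[205:]=0
m=cv2.morphologyEx(m,2,np.ones((5,5)));print('white',circ(c,m,.104))
for ce,a,m in blobs(im,(0,170,90),(8,255,255),600):print(a,circ(c,m,.065))
print('green',[circ(c,m,.055) for ce,a,m in blobs(im,(45,90,40),(85,255,255),300)])
# nest 2 inner edges, rail sides by eye: carriage black outline 262..317 x,138..
for n,u,v,z in [('rimBL',263,139,.052),('rimBR',312,139,.052)]:print(n,pt(c,u,v,z))
E
```

```text
white ((290.06451416015625, 169.93548583984375), 22.11363410949707, array([0.67318665, 0.14428034, 0.104     ]))
1492 ((105.45237731933594, 72.4047622680664), 23.611778259277344, array([0.4705676 , 0.26391096, 0.065     ]))
1325 ((129.88333129882812, 129.88333129882812), 21.79522132873535, array([0.48670606, 0.19910004, 0.065     ]))
1308 ((42.69047546386719, 139.6904754638672), 22.369321823120117, array([0.38019765, 0.19472147, 0.065     ]))
green [((343.2099304199219, 157.3091583251953), 16.875091552734375, array([0.74119503, 0.1488487 , 0.055     ]))]
rimBL [0.64321152 0.17753267 0.052     ]
rimBR [0.70363831 0.17352738 0.052     ]
```

Emit:
carry_out --dr '[[0,0,0],[0,0,0],[0,0,0],[0,0,0],[0,0,0],[0,0,0]]' --translation '[[0.7,1.1,-3],[1.4,2.1,-6],[1.4,2.1,-9],[1.4,2.1,-12],[1.4,2.1,-13],[1.4,2.1,-13]]' --grip '[1,1,1,1,1,1]'

```text
time: 2.78
position: [0.6713, 0.1411, 0.1344]
tool_rot: [0.732, 0.682, -0.003, -0.002]
ft_force: [-0.2, 0.2, -0.4]
grip_width: 0.0867
```

Emit:
carry_out --dr '[[0,0,0],[0,0,0],[0,0,0],[0,0,0],[0,0,0],[0,0,0],[0,0,0],[0,0,0],[0,0,0],[0,0,0],[0,0,0]]' --translation '[[0.2,0.1,-2],[0.2,0.1,-4],[0.2,0.1,-5.5],[0.2,0.1,-6.6],[0.2,0.1,-6.6],[0.2,0.1,-6.6],[0.2,0.1,-6.6],[0.2,0.1,-6.6],[0.2,0.1,-6.6],[0.2,0.1,-6.6],[0.2,0.1,-6.6]]' --grip '[1,1,1,1,1,0.3,0.3,0.3,0.3,0.3,0.3]' --newtons 25

```text
time: 3.7
position: [0.6766, 0.1439, 0.0722]
tool_rot: [0.731, 0.682, 0.0, 0.0]
ft_force: [0.7, -0.5, -0.4]
grip_width: 0.0547
```

Emit:
carry_out --dr '[[0,0,0],[0,0,0],[0,0,0],[0,0,0],[0,0,0],[0,0,0],[0,0,0],[0,0,0]]' --translation '[[0,0,0],[0,0,0],[0,0,0],[0,0,0.5],[0,0,2],[0,0,4],[0,0,7],[0,0,7]]' --grip '[0.3,0.3,0.3,0.3,0.3,0.3,0.3,0.3]'

```text
time: 4.37
position: [0.6806, 0.1442, 0.1483]
tool_rot: [0.731, 0.682, 0.004, 0.004]
ft_force: [1.1, 0.4, 1.2]
grip_width: 0.026
```

```bash
python3 - <<'E'
from h import *
a=snap('wrist','w2.png');b=snap('scene','s2.png');o=robot.get_obs();print(o['position'],o['tool_rot'],o['grip_width'])
cv2.imwrite('pics/v2.png',np.hstack([cv2.resize(a['color'],(400,300)),cv2.resize(b['color'][130:360,180:460],(400,300))]))
E
```

```text
[0.6775957  0.14396003 0.14383687] [0.73104934 0.68232147 0.00157705 0.00133901] 0.026116757725314486
```

View pics/v2.png

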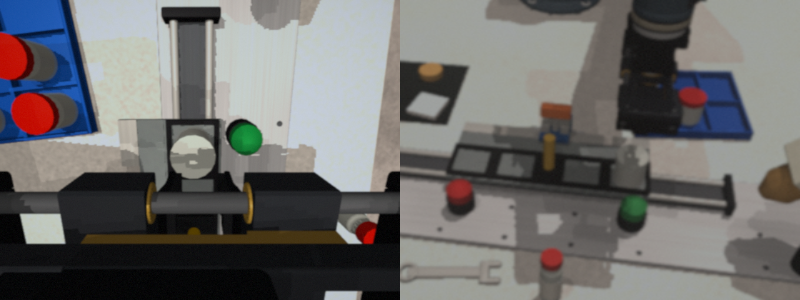

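```bash
python3 - <<'E'
from h import *
from scipy.spatial.transform import Rotation as R
a=dict(np.load('pics/w2.png.npz'));b=dict(np.load('pics/s2.png.npz'));b0=dict(np.load('pics/s0.png.npz'))
o=robot.get_obs();p=o['position'];Rm=R.from_quat(o['tool_rot']).as_matrix();print(np.round(Rm,3).tolist())
T=np.eye(4);T[:3,:3]=Rm;T[:3,3]=p;print(np.round(np.linalg.inv(T)@a['T'],3).tolist())
print('tcp in wrist',proj(a,p),'in scene',proj(b,p))
im=a['color'];print('white lid px',193*1.4,153*1.4,pt(a,270,214,.104))
cv2.imwrite('pics/v2b.png',np.hstack([cv2.resize(x['color'][180:290,290:400],(400,400),interpolation=2) for x in(b0,b)]))
E
```

```text
[[0.069, 0.998, 0.004], [0.998, -0.069, 0.0], [0.0, 0.004, -1.0]]
[[-0.0, -0.967, -0.255, 0.071], [1.0, -0.002, 0.008, 0.001], [-0.008, -0.255, 0.967, -0.202], [0.0, 0.0, 0.0, 1.0]]
tcp in wrist [274.41039764 236.90378256] in scene [345.24383873 238.40594541]
white lid px 270.2 214.2 [0.67447671 0.14881766 0.104     ]
```

View pics/v2b.png

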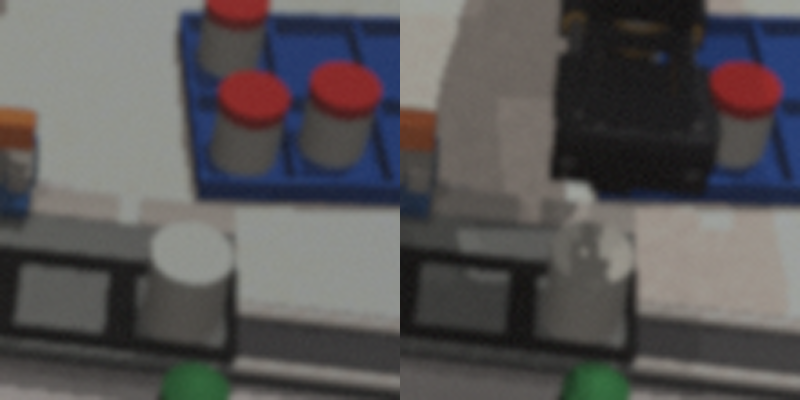

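The pot still stands upright in its nest, under the fingers (lid at wrist pixel ~(270,214)), so the grip slipped or slackened. I'll open, re-measure and retry with more force.

Emit:
carry_out --dr '[[0,0,0],[0,0,0],[0,0,0],[0,0,0],[0,0,0],[0,0,0],[0,0,0],[0,0,0]]' --translation '[[0,0,1],[0,0,1],[0,0,1],[0,0,1],[0,0,1],[0,0,1],[0,0,1],[0,0,1]]' --grip '[1,1,1,1,1,1,1,1]' --newtons 40

```text
time: 5.13
position: [0.6762, 0.1438, 0.1513]
tool_rot: [0.731, 0.682, -0.0, -0.0]
ft_force: [-0.0, 0.3, 0.3]
grip_width: 0.0719
```

```bash
python3 - <<'E'
from h import *
a=snap('wrist','w3.png');im=a['color'];print(robot.get_obs()['position'],proj(a,(.674,.143,.104)))
p=proj(a,(.674,.143,.104)).astype(int)
cv2.imwrite('pics/w3z.png',cv2.resize(im[130:310,160:400],None,fx=3,fy=3))
m=cv2.inRange(cv2.cvtColor(im,cv2.COLOR_BGR2HSV),np.array((0,0,150)),np.array((180,60,255)));n,l,s,ce=cv2.connectedComponentsWithStats(m)
for i in range(1,n):
    if s[i][4]>300:print(s[i],ce[i])
E
```

```text
[0.67617466 0.14384428 0.15140339] [276.43012886 219.174448  ]
[   49     0   511   267 76442] [342.02369116 112.6452343 ]
[295  30   8 134 899] [298.3381535   92.45717464]
[246 188  61  28 983] [277.02848423 200.45269583]
```

View pics/w3z.png

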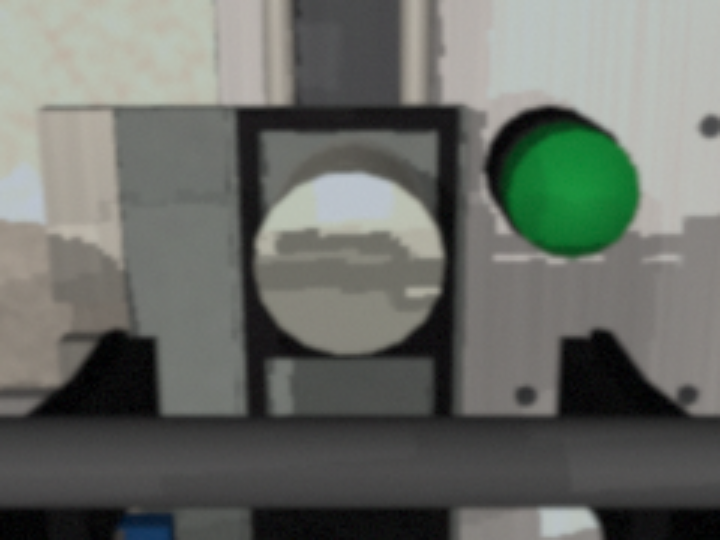

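Lid centred at about (276,217), which matches (0.674, 0.1435), so the alignment is good. Regrasping lower.

Emit:
carry_out --dr '[[0,0,0],[0,0,0],[0,0,0],[0,0,0],[0,0,0],[0,0,0],[0,0,0],[0,0,0],[0,0,0],[0,0,0],[0,0,0],[0,0,0],[0,0,0],[0,0,0],[0,0,0],[0,0,0]]' --translation '[[0,0,0],[-0.2,0,-2],[-0.2,0,-4],[-0.2,0,-6],[-0.2,0,-7.5],[-0.2,0,-8.5],[-0.2,0,-8.5],[-0.2,0,-8.5],[-0.2,0,-8.5],[-0.2,0,-8.5],[-0.2,0,-8.5],[-0.2,0,-8.5],[-0.2,0,-8.5],[-0.2,0,-8.5],[-0.2,0,-8.5],[-0.2,0,-8.5]]' --grip '[1,1,1,1,1,1,1,0.4,0.4,0.4,0.4,0.4,0.4,0.4,0.4,0.4]' --newtons 40

```text
time: 6.52
position: [0.6743, 0.1439, 0.067]
tool_rot: [0.731, 0.682, 0.0, 0.0]
ft_force: [-0.8, 0.0, 3.3]
grip_width: 0.0469
```

Emit:
carry_out --dr '[[0,0,0],[0,0,0],[0,0,0],[0,0,0]]' --translation '[[0,0,0],[0,0,0],[0,0,0.3],[0,0,0.6]]' --grip '[0.4,0.4,0.4,0.4]'

```text
time: 6.85
position: [0.6739, 0.1438, 0.0722]
tool_rot: [0.731, 0.682, -0.0, -0.0]
ft_force: [-0.6, 0.1, -1.4]
grip_width: 0.0474
```

Emit:
carry_out --dr '[[0,0,0],[0,0,0],[0,0,0],[0,0,0],[0,0,0],[0,0,0],[0,0,0],[0,0,0],[0,0,0],[0,0,0],[0,0,0],[0,0,0],[0,0,0]]' --translation '[[0,0,2],[0,0,4.5],[0,0,7],[-2,2,7],[-5,5,7],[-8,8,7],[-11,11,7],[-14,14,7],[-17,17,7],[-19.6,18.7,7],[-19.6,18.7,7],[-19.6,18.7,7],[-19.6,18.7,7]]' --grip '[0.4,0.4,0.4,0.4,0.4,0.4,0.4,0.4,0.4,0.4,0.4,0.4,0.4]'

```text
time: 7.93
position: [0.479, 0.331, 0.1429]
tool_rot: [0.731, 0.683, 0.001, 0.0]
ft_force: [0.8, -0.0, -0.8]
grip_width: 0.0473
```

Emit:
carry_out --dr '[[0,0,0],[0,0,0],[0,0,0],[0,0,0],[0,0,0],[0,0,0],[0,0,0],[0,0,0],[0,0,0],[0,0,0],[0,0,0],[0,0,0],[0,0,0],[0,0,0]]' --translation '[[0,0,-3],[0,0,-6],[0,0,-9],[0,0,-10.5],[0,0,-11.3],[0,0,-11.3],[0,0,-11.3],[0,0,-11.3],[0,0,-11.3],[0,0,-11.3],[0,0,-11.3],[0,0,-11.3],[0,0,-9],[0,0,-6]]' --grip '[0.4,0.4,0.4,0.4,0.4,0.4,0.4,1,1,1,1,1,1,1]'

```text
time: 9.1
position: [0.476, 0.3298, 0.0809]
tool_rot: [0.731, 0.682, -0.003, -0.001]
ft_force: [0.4, 0.0, 0.3]
grip_width: 0.0836
```

Emit:
carry_out --dr '[[0,0,0],[0,0,0],[0,0,0],[0,0,0],[0,0,0]]' --translation '[[0,0,3],[0,0,4.5],[0,0,4.5],[0,0,4.5],[0,0,4.5]]' --grip '[1,1,1,1,1]'

```text
time: 9.52
position: [0.4773, 0.3305, 0.1267]
tool_rot: [0.731, 0.682, -0.001, -0.0]
ft_force: [-1.1, -0.8, 0.1]
grip_width: 0.0867
```

```bash
python3 - <<'E'
from h import *
a=snap('top','t4.png');b=snap('scene','s4.png');print(robot.get_obs()['position'],robot.get_obs()['grip_width'])
cv2.imwrite('pics/v4.png',np.vstack([cv2.resize(a['color'][100:310,90:390],(700,300)),cv2.resize(b['color'][130:310,140:500],(700,300))]))
for z,c in((.065,a),(.065,b)):
  for ce,ar,m in blobs(c['color'],(0,170,90),(8,255,255),100):
    (u,v),r,p=circ(c,m,z)
    if p[0]<.62 and p[1]>-.2:print(np.round(p,3),ar)
E
```

```text
[0.47702537 0.33029498 0.12601108] 0.08697326677204739
[0.487 0.198 0.065] 255
[0.471 0.262 0.065] 265
[0.38  0.193 0.065] 234
```

View pics/v4.png

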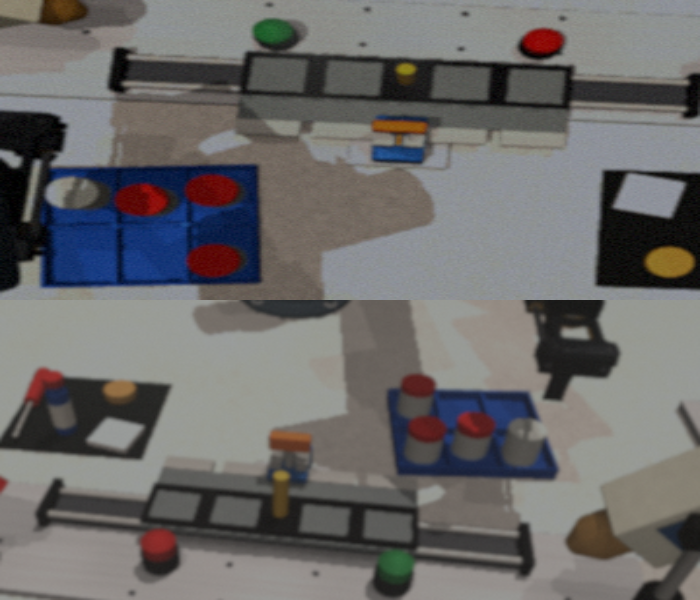

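White pot stands in the tray's far-left compartment, all four nests are empty, and the reds haven't moved. Refining the nest positions while they're all empty.

```bash
python3 - <<'E'
from h import *
for f,nm in(('t4','top'),('s4','scene')):
    c=dict(np.load(f'pics/{f}.png.npz'));im=c['color']
    m=(im.max(2)<(48)).astype(np.uint8)
    for th in(40,48,56,64):
        m=(im.max(2)<th).astype(np.uint8);cts,h=cv2.findContours(m,cv2.RETR_CCOMP,2)
        for q,hh in zip(cts,h[0]):
            if hh[3]>=0 and 250<cv2.contourArea(q)<1500:
                r=cv2.minAreaRect(q);p=pt(c,*r[0],.046)
                if .6<p[0]<.72:print(nm,th,np.round(r[0],1),np.round(r[1],1),np.round(p[:2],4))
E
```

```text
top 40 [319.2 160.1] [27.1 26.2] [ 0.658 -0.111]
top 40 [286.6 157.8] [28.  26.6] [ 0.6625 -0.0363]
top 48 [319. 160.] [26. 26.] [ 0.6582 -0.1106]
top 48 [287.  157.5] [27.2 26. ] [ 0.6632 -0.0371]
top 48 [240.7 154.4] [27.4 26.9] [0.6692 0.0688]
top 48 [208.8 151.7] [26.9 26.9] [0.6745 0.1418]
top 56 [319.3 160.2] [25.9 25.1] [ 0.6577 -0.1112]
top 56 [286.8 157.7] [26.6 24.9] [ 0.6626 -0.0367]
top 56 [240.8 154.2] [26.6 25.7] [0.6697 0.0685]
top 56 [208.7 151.7] [26.2 25.6] [0.6745 0.1419]
top 64 [319.2 160.1] [25.5 24.7] [ 0.658 -0.111]
top 64 [286.8 157.7] [25.9 24.9] [ 0.6626 -0.0368]
top 64 [240.9 154.2] [25.7 25.2] [0.6695 0.0683]
top 64 [208.7 151.9] [25.6 25.5] [0.6742 0.1421]
scene 40 [339.3 265.4] [29.3 20.6] [0.6702 0.1428]
scene 40 [306.5 261.8] [28.8 20.6] [0.666  0.0684]
scene 40 [260.5 256.4] [28.2 20.6] [ 0.6589 -0.0382]
scene 48 [339.4 265.3] [28.7 20.1] [0.6698 0.143 ]
scene 48 [306.6 261.6] [28.  19.9] [0.6654 0.0686]
scene 48 [260.7 256.4] [27.7 20.1] [ 0.6587 -0.0378]
scene 48 [229.5 252.7] [27.7 19.9] [ 0.6538 -0.1117]
scene 56 [339.1 265.2] [27.6 19.4] [0.6697 0.1423]
scene 56 [306.7 261.6] [27.4 19.4] [0.6654 0.0688]
scene 56 [260.8 256.4] [27.  19.3] [ 0.6588 -0.0376]
scene 56 [229.3 252.7] [27.  19.2] [ 0.6539 -0.1121]
scene 64 [380.7 281.6] [57.4  9.5] [0.7079 0.2314]
scene 64 [339.4 265.5] [27.  18.6] [0.6705 0.143 ]
scene 64 [189.6 259.9] [53.7  8.3] [ 0.683  -0.1993]
scene 64 [306.6 261.8] [26.4 18.5] [0.6658 0.0686]
scene 64 [260.6 256.4] [26.3 18.5] [ 0.6588 -0.038 ]
scene 64 [229.5 252.9] [26.2 18.5] [ 0.6543 -0.1117]
```

Emit:
carry_out --dr '[[0,0,0],[0,0,0],[0,0,0],[0,0,0],[0,0,0],[0,0,0]]' --translation '[[-0.2,-2.5,0],[-0.6,-5,0],[-0.6,-6.7,-0.5],[-0.6,-6.7,-1],[-0.6,-6.7,-2.5],[-0.6,-6.7,-2.5]]' --grip '[1,1,1,1,1,1]'

```text
time: 10.12
position: [0.4703, 0.2632, 0.0998]
tool_rot: [0.731, 0.682, -0.003, -0.001]
ft_force: [0.0, -0.1, -0.5]
grip_width: 0.0869
```

Emit:
carry_out --dr '[[0,0,0],[0,0,0],[0,0,0],[0,0,0],[0,0,0],[0,0,0],[0,0,0],[0,0,0],[0,0,0],[0,0,0],[0,0,0],[0,0,0],[0,0,0],[0,0,0],[0,0,0],[0,0,0],[0,0,0],[0,0,0]]' --translation '[[0,0,-2],[0,0,-4],[0,0,-6],[0,0,-7.2],[0,0,-7.2],[0,0,-7.2],[0,0,-7.2],[0,0,-7.2],[0,0,-7.2],[0,0,-7.2],[0,0,-7.2],[0,0,-7.2],[0,0,-7.2],[0,0,-7.2],[0,0,-5],[0,0,-2],[0,0,2],[0,0,4]]' --grip '[1,1,1,1,1,0.4,0.4,0.4,0.4,0.4,0.4,0.4,0.4,0.4,0.4,0.4,0.4,0.4]'

```text
time: 11.62
position: [0.4739, 0.2644, 0.1461]
tool_rot: [0.731, 0.682, 0.002, 0.001]
ft_force: [1.4, 0.1, -0.4]
grip_width: 0.0348
```

```bash
python3 - <<'E'
from h import *
b=snap('scene','s5.png');a=snap('wrist','w5.png');print(robot.get_obs()['position'],robot.get_obs()['grip_width'])
cv2.imwrite('pics/v5.png',np.hstack([cv2.resize(b['color'][150:270,310:450],(400,343)),cv2.resize(a['color'],(457,343))])[:,:800])
E
```

```text
[0.47539868 0.26492175 0.14670919] 0.0349184466171184
```

View pics/v5.png

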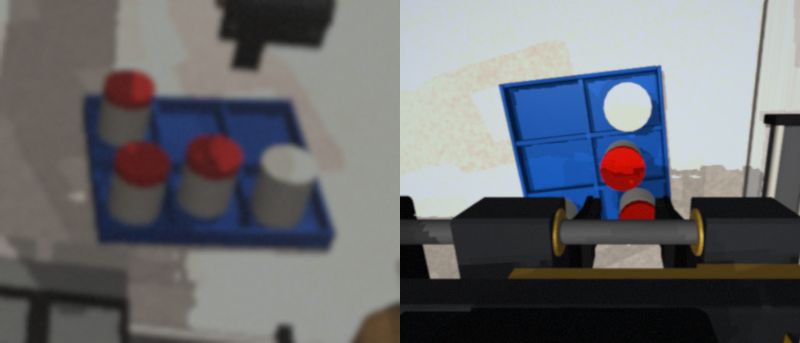

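Pot is upright in its compartment and not in the grip. I'll re-measure its lid from the wrist (≈(272,206)) and scene views.

```bash
python3 - <<'E'
from h import *
a=dict(np.load('pics/w5.png.npz'));b=dict(np.load('pics/s5.png.npz'));b0=dict(np.load('pics/s0.png.npz'))
for c in(a,b,b0):
  for ce,ar,m in blobs(c['color'],(0,150,70),(9,255,255),80):
    (u,v),r,p=circ(c,m,.065)
    if p[0]<.55 and p[1]>0:print(np.round((u,v)),ar,np.round(r,1),np.round(p,4))
E
```

```text
[273. 206.] 2206 27.3 [0.4721 0.2668 0.065 ]
[290. 260.] 837 22.5 [0.4837 0.2136 0.065 ]
[550. 120.] 97 10.8 [0.004  0.8619 0.065 ]
[355. 181.] 141 7.4 [0.3828 0.1928 0.065 ]
[384. 205.] 153 8.1 [0.4758 0.2616 0.065 ]
[359. 207.] 167 8.2 [0.4912 0.197  0.065 ]
[548. 121.] 132 12.8 [0.0079 0.8538 0.065 ]
[355. 180.] 136 7.6 [0.3796 0.1932 0.065 ]
[384. 205.] 156 8.2 [0.4769 0.2613 0.065 ]
[359. 207.] 179 8.2 [0.4881 0.1969 0.065 ]
```

Emit:
carry_out --dr '[[0,0,0],[0,0,0],[0,0,0],[0,0,0],[0,0,0],[0,0,0],[0,0,0],[0,0,0],[0,0,0],[0,0,0]]' --translation '[[0,0,0],[0,0,0],[0,0,0],[0,0,0],[0,0,0],[0,0,0],[0,0,0],[0,0,0],[0,0,0],[0,0,0]]' --grip '[1,1,1,1,1,1,1,1,1,1]'

```text
time: 12.55
position: [0.4723, 0.2638, 0.1427]
tool_rot: [0.731, 0.682, 0.0, 0.0]
ft_force: [0.1, 1.0, 0.4]
grip_width: 0.0857
```

Emit:
carry_out --dr '[[0,0,0],[0,0,0],[0,0,0],[0,0,0],[0,0,0],[0,0,0],[0,0,0],[0,0,0],[0,0,0],[0,0,0],[0,0,0],[0,0,0],[0,0,0],[0,0,0],[0,0,0],[0,0,0],[0,0,0],[0,0,0],[0,0,0],[0,0,0]]' --translation '[[0,0,-2.5],[0,0,-5],[0,0,-7.5],[0,0,-10],[0,0,-11.3],[0,0,-11.6],[0,0,-11.6],[0,0,-11.6],[0,0,-11.6],[0,0,-11.6],[0,0,-11.6],[0,0,-11.6],[0,0,-11.6],[0,0,-11.6],[0,0,-11.6],[0,0,-11.6],[0,0,-11.6],[0,0,-11.6],[0,0,-11.6],[0,0,-11.6]]' --grip '[1,1,1,1,1,1,0.4,0.4,0.4,0.4,0.4,0.4,0.4,0.4,0.4,0.4,0.4,0.4,0.4,0.4]' --newtons 45

```text
time: 14.22
position: [0.4721, 0.2639, 0.0271]
tool_rot: [0.731, 0.682, -0.0, -0.0]
ft_force: [-1.9, 1.7, 5.8]
grip_width: 0.0477
```

Emit:
carry_out --dr '[[0,0,0],[0,0,0],[0,0,0]]' --translation '[[0,0,0.3],[0,0,0.8],[0,0,1.5]]' --grip '[0.4,0.4,0.4]'

```text
time: 14.47
position: [0.4719, 0.2636, 0.0414]
tool_rot: [0.731, 0.682, -0.001, -0.0]
ft_force: [0.4, -0.1, -1.5]
grip_width: 0.0479
```

Emit:
carry_out --dr '[[0,0,0],[0,0,0],[0,0,0],[0,0,0],[0,0,0],[0,0,0],[0,0,0],[0,0,0],[0,0,0],[0,0,0],[0,0,0],[0,0,0],[0,0,0],[0,0,0],[0,0,0]]' --translation '[[0,0,2],[0,0,4],[0,0,6.5],[1,-0.5,9],[3.5,-2,10],[6.5,-4,10],[9.5,-6,10],[12.5,-8,10],[15.5,-10,10],[18.5,-11.5,10],[20,-12.1,10],[20,-12.1,10],[20,-12.1,10],[20,-12.1,9],[20,-12.1,8]]' --grip '[0.4,0.4,0.4,0.4,0.4,0.4,0.4,0.4,0.4,0.4,0.4,0.4,0.4,0.4,0.4]'

```text
time: 15.72
position: [0.6711, 0.1438, 0.1215]
tool_rot: [0.731, 0.683, -0.0, -0.0]
ft_force: [-1.1, 0.5, -1.7]
grip_width: 0.0474
```

Emit:
carry_out --dr '[[0,0,0],[0,0,0],[0,0,0],[0,0,0],[0,0,0],[0,0,0]]' --translation '[[0.1,-0.1,-1],[0.1,-0.1,-2.5],[0.1,-0.1,-4],[0.1,-0.1,-5],[0.1,-0.1,-5.3],[0.1,-0.1,-5.3]]' --grip '[0.4,0.4,0.4,0.4,0.4,0.4]'

```text
time: 16.22
position: [0.6719, 0.1423, 0.0674]
tool_rot: [0.731, 0.683, -0.001, -0.001]
ft_force: [-0.5, -0.6, -0.8]
grip_width: 0.0475
```

Emit:
carry_out --dr '[[0,0,0],[0,0,0],[0,0,0],[0,0,0],[0,0,0],[0,0,0],[0,0,0],[0,0,0],[0,0,0],[0,0,0],[0,0,0],[0,0,0],[0,0,0],[0,0,0],[0,0,0],[0,0,0],[0,0,0],[0,0,0]]' --translation '[[0,0,0],[0,0,0],[0,0,0],[0,0,0],[0,0,0],[0,0,0],[0,0,1.5],[0,0,4],[0,0,7],[-2,0.5,9],[-5,1.5,9],[-8,2.5,9],[-11,3.5,9],[-14,4.5,9],[-17,5.5,9],[-18.5,5.6,9],[-18.5,5.6,9],[-18.5,5.6,9]]' --grip '[1,1,1,1,1,1,1,1,1,1,1,1,1,1,1,1,1,1]'

```text
time: 17.72
position: [0.4885, 0.1981, 0.1592]
tool_rot: [0.731, 0.683, 0.001, 0.001]
ft_force: [0.8, -0.4, -0.6]
grip_width: 0.0869
```

```bash
cat >> h.py <<'E'
def look():
    print(robot.get_obs()['position'],robot.get_obs()['grip_width'])
    for n in('top','scene','wrist'):
        c=snap(n,'last_%s.png'%n)
        for ce,ar,m in blobs(c['color'],(0,150,70),(9,255,255),80):
            (u,v),r,p=circ(c,m,.065);p2=pt(c,u,v,.104)
            if p[0]<.72 and -.2<p[1]<.4 and p[0]>.3:print(n,np.round((u,v)),ar,np.round(p[:2],3),np.round(p2[:2],3))
E
python3 -c "
from h import *
look()"
```

```text
[0.48853496 0.1981174  0.15922652] 0.08685317756794886
top [205. 146.] 407 [0.683 0.147] [0.673 0.142]
top [182. 232.] 200 [0.488 0.193] [0.485 0.187]
top [182. 282.] 317 [0.379 0.191] [0.38  0.185]
scene [355. 180.] 152 [0.382 0.192] [0.431 0.184]
scene [359. 207.] 158 [0.49  0.197] [0.533 0.188]
scene [342. 250.] 340 [0.642 0.147] [0.676 0.141]
wrist [274. 201.] 2085 [0.487 0.201] [0.488 0.21 ]
wrist [161. 213.] 2208 [0.381 0.197] [0.396 0.207]
wrist [497. 240.] 336 [0.695 0.147] [0.668 0.164]
```

Emit:
carry_out --dr '[[0,0,0],[0,0,0],[0,0,0],[0,0,0],[0,0,0],[0,0,0],[0,0,0],[0,0,0],[0,0,0],[0,0,0],[0,0,0],[0,0,0],[0,0,0],[0,0,0],[0,0,0],[0,0,0],[0,0,0],[0,0,0],[0,0,0],[0,0,0]]' --translation '[[0,0,-3],[0,0,-6],[0,0,-9],[0,0,-11.5],[0,0,-13],[0,0,-13.2],[0,0,-13.2],[0,0,-13.2],[0,0,-13.2],[0,0,-13.2],[0,0,-13.2],[0,0,-13.2],[0,0,-13.2],[0,0,-13.2],[0,0,-13.2],[0,0,-13.2],[0,0,-13.2],[0,0,-13.2],[0,0,-13.2],[0,0,-13.2]]' --grip '[1,1,1,1,1,1,0.4,0.4,0.4,0.4,0.4,0.4,0.4,0.4,0.4,0.4,0.4,0.4,0.4,0.4]' --newtons 45

```text
time: 19.53
position: [0.488, 0.1979, 0.0271]
tool_rot: [0.731, 0.682, -0.0, -0.0]
ft_force: [-3.0, 0.3, 5.9]
grip_width: 0.0475
```

Emit:
carry_out --dr '[[0,0,0],[0,0,0],[0,0,0]]' --translation '[[0,0,0.3],[0,0,0.8],[0,0,1.5]]' --grip '[0.4,0.4,0.4]'

```text
time: 19.78
position: [0.488, 0.1977, 0.0415]
tool_rot: [0.731, 0.682, -0.0, -0.0]
ft_force: [0.7, -0.1, -1.1]
grip_width: 0.0473
```

Emit:
carry_out --dr '[[0,0,0],[0,0,0],[0,0,0],[0,0,0],[0,0,0],[0,0,0],[0,0,0],[0,0,0],[0,0,0],[0,0,0],[0,0,0],[0,0,0],[0,0,0],[0,0,0],[0,0,0]]' --translation '[[0,0,2],[0,0,4],[0,0,6.5],[1,-0.5,9],[3.5,-2,11],[6.5,-4,12],[9.5,-6,12],[12.5,-8,12],[15.5,-10,12],[17.5,-12,12],[18,-12.9,12],[18,-12.9,12],[18,-12.9,11],[18,-12.9,9.5],[18,-12.9,8]]' --grip '[0.4,0.4,0.4,0.4,0.4,0.4,0.4,0.4,0.4,0.4,0.4,0.4,0.4,0.4,0.4]'

```text
time: 21.03
position: [0.6664, 0.0706, 0.1212]
tool_rot: [0.731, 0.683, -0.0, -0.001]
ft_force: [0.7, 0.1, -1.0]
grip_width: 0.0478
```

Emit:
carry_out --dr '[[0,0,0],[0,0,0],[0,0,0],[0,0,0],[0,0,0],[0,0,0]]' --translation '[[0,-0.1,-1],[0,-0.1,-2.5],[0,-0.1,-4],[0,-0.1,-5],[0,-0.1,-5.3],[0,-0.1,-5.3]]' --grip '[0.4,0.4,0.4,0.4,0.4,0.4]'

```text
time: 21.53
position: [0.6677, 0.069, 0.0703]
tool_rot: [0.731, 0.683, -0.0, -0.0]
ft_force: [-1.2, -0.3, 7.6]
grip_width: 0.0479
```

```bash
python3 - <<'E'
from h import *
look()
b=dict(np.load('pics/last_scene.png.npz'))['color'];a=dict(np.load('pics/last_wrist.png.npz'))['color']
cv2.imwrite('pics/v6.png',np.hstack([cv2.resize(b[190:300,250:390],(400,314),interpolation=2),cv2.resize(a[100:320,150:430],(400,314))]))
E
```

```text
[0.66765895 0.06899173 0.07031894] 0.04791416285039398
scene [355. 181.] 145 [0.384 0.192] [0.433 0.184]
scene [287. 215.] 108 [0.534 0.015] [0.575 0.017]
scene [342. 250.] 325 [0.64  0.147] [0.675 0.141]
wrist [279. 115.] 8713 [0.673 0.145] [0.673 0.144]
wrist [279. 257.] 4425 [0.666 0.054] [0.668 0.07 ]
wrist [278. 300.] 122 [0.664 0.022] [0.666 0.045]
```

View pics/v6.png

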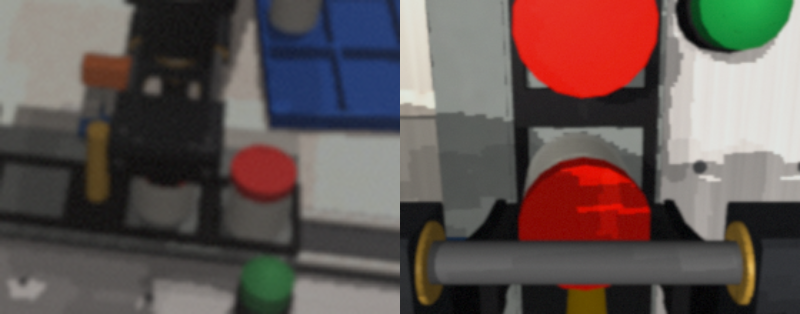

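The pot is over the nest but the upward force and TCP height suggest it's riding on a rim, probably +y. I'll lift a little, shift −2 mm in y and lower again.

Emit:
carry_out --dr '[[0,0,0],[0,0,0],[0,0,0],[0,0,0],[0,0,0],[0,0,0],[0,0,0],[0,0,0]]' --translation '[[0,0,0.6],[0,0,1],[0,-0.2,1],[0,-0.2,1],[0,-0.2,0.5],[0,-0.2,0],[0,-0.2,-0.1],[0,-0.2,-0.1]]' --grip '[0.4,0.4,0.4,0.4,0.4,0.4,0.4,0.4]'

```text
time: 22.35
position: [0.6682, 0.0658, 0.0666]
tool_rot: [0.731, 0.682, -0.0, -0.0]
ft_force: [1.0, -0.3, -1.8]
grip_width: 0.0477
```

Emit:
carry_out --dr '[[0,0,0],[0,0,0],[0,0,0],[0,0,0],[0,0,0],[0,0,0],[0,0,0],[0,0,0],[0,0,0],[0,0,0],[0,0,0],[0,0,0],[0,0,0],[0,0,0],[0,0,0],[0,0,0],[0,0,0],[0,0,0],[0,0,0],[0,0,0]]' --translation '[[0,0,0],[0,0,0],[0,0,0],[0,0,0],[0,0,0],[0,0,0],[0,0,1.5],[0,0,4],[0,0,7],[-2,1,9],[-5,2,9],[-8.5,3.5,9],[-12,5,9],[-15.5,6.5,9],[-19,8.5,9],[-22.5,10,9],[-26,11.5,9],[-28.7,12.7,9],[-28.7,12.7,9],[-28.7,12.7,9]]' --grip '[1,1,1,1,1,1,1,1,1,1,1,1,1,1,1,1,1,1,1,1]'

```text
time: 24.02
position: [0.38, 0.1934, 0.1581]
tool_rot: [0.73, 0.683, 0.0, 0.0]
ft_force: [0.8, -0.0, 0.3]
grip_width: 0.087
```

```bash
python3 -c "
from h import *
look()"
```

```text
[0.38002665 0.19339058 0.15807912] 0.08697523046051243
top [206. 146.] 387 [0.683 0.147] [0.674 0.142]
top [240. 150.] 389 [0.675 0.068] [0.666 0.066]
top [183. 282.] 175 [0.381 0.189] [0.382 0.182]
scene [355. 180.] 130 [0.382 0.193] [0.431 0.185]
scene [307. 245.] 314 [0.632 0.067] [0.667 0.066]
scene [342. 250.] 323 [0.64  0.148] [0.675 0.142]
wrist [274. 201.] 2107 [0.379 0.196] [0.38  0.205]
```

Emit:
carry_out --dr '[[0,0,0],[0,0,0],[0,0,0],[0,0,0],[0,0,0],[0,0,0],[0,0,0],[0,0,0],[0,0,0],[0,0,0],[0,0,0],[0,0,0],[0,0,0],[0,0,0],[0,0,0],[0,0,0],[0,0,0],[0,0,0],[0,0,0],[0,0,0]]' --translation '[[0,0,-3],[0,0,-6],[0,0,-9],[0,0,-11.5],[0,0,-12.8],[0,0,-13],[0,0,-13],[0,0,-13],[0,0,-13],[0,0,-13],[0,0,-13],[0,0,-13],[0,0,-13],[0,0,-13],[0,0,-13],[0,0,-13],[0,0,-13],[0,0,-13],[0,0,-13],[0,0,-13]]' --grip '[1,1,1,1,1,1,0.4,0.4,0.4,0.4,0.4,0.4,0.4,0.4,0.4,0.4,0.4,0.4,0.4,0.4]' --newtons 45

```text
time: 25.83
position: [0.3808, 0.1929, 0.028]
tool_rot: [0.731, 0.682, -0.0, -0.0]
ft_force: [-1.5, 0.3, 5.4]
grip_width: 0.0474
```

Emit:
carry_out --dr '[[0,0,0],[0,0,0],[0,0,0]]' --translation '[[0,0,0.3],[0,0,0.8],[0,0,1.5]]' --grip '[0.4,0.4,0.4]'

```text
time: 26.08
position: [0.3812, 0.1928, 0.0427]
tool_rot: [0.731, 0.682, -0.0, -0.0]
ft_force: [0.5, 0.1, -1.5]
grip_width: 0.0469
```

Emit:
carry_out --dr '[[0,0,0],[0,0,0],[0,0,0],[0,0,0],[0,0,0],[0,0,0],[0,0,0],[0,0,0],[0,0,0],[0,0,0],[0,0,0],[0,0,0],[0,0,0],[0,0,0],[0,0,0],[0,0,0],[0,0,0],[0,0,0]]' --translation '[[0,0,2],[0,0,4],[0,0,6.5],[0,0,9.5],[0.5,-0.5,12],[2,-2.5,13],[4.5,-5,13],[7,-8,13],[9.5,-11,13],[12,-14,13],[14.5,-17,13],[17,-20,13],[19.5,-23,13],[22.5,-26,13],[25.5,-29,13],[27.4,-30.6,13],[27.4,-30.6,13],[27.4,-30.6,13]]' --grip '[0.4,0.4,0.4,0.4,0.4,0.4,0.4,0.4,0.4,0.4,0.4,0.4,0.4,0.4,0.4,0.4,0.4,0.4]'

```text
time: 27.58
position: [0.6554, -0.1143, 0.1722]
tool_rot: [0.732, 0.682, -0.0, -0.0]
ft_force: [-0.8, 0.1, -1.5]
grip_width: 0.0471
```

Target TCP (0.656, −0.113, 0.0675).

Emit:
carry_out --dr '[[0,0,0],[0,0,0],[0,0,0],[0,0,0],[0,0,0],[0,0,0],[0,0,0],[0,0,0]]' --translation '[[0,0.1,-3],[0,0.1,-6],[0,0.1,-8],[0,0.1,-9],[0,0.1,-9.7],[0,0.1,-10.2],[0,0.1,-10.5],[0,0.1,-10.5]]' --grip '[0.4,0.4,0.4,0.4,0.4,0.4,0.4,0.4]'

```text
time: 28.25
position: [0.6546, -0.1119, 0.0724]
tool_rot: [0.731, 0.683, -0.001, -0.0]
ft_force: [-6.2, 1.4, 15.9]
grip_width: 0.047
```

Emit:
carry_out --dr '[[0,0,0],[0,0,0],[0,0,0],[0,0,0],[0,0,0]]' --translation '[[0,0,0.6],[0,0,1.3],[0,0,1.3],[0,0,1.3],[0,0,1.3]]' --grip '[0.4,0.4,0.4,0.4,0.4]'

```text
time: 28.67
position: [0.6554, -0.1121, 0.0807]
tool_rot: [0.731, 0.682, 0.0, 0.0]
ft_force: [-0.6, -0.1, -2.0]
grip_width: 0.047
```

```bash
python3 - <<'E'
from h import *
look()
b=dict(np.load('pics/last_scene.png.npz'))['color'];a=dict(np.load('pics/last_wrist.png.npz'))['color']
cv2.imwrite('pics/v7.png',np.hstack([cv2.resize(b[200:280,190:290],(400,320),interpolation=2),cv2.resize(a[130:330,155:405],(400,320))]))
E
```

```text
[ 0.65536717 -0.11209021  0.08072567] 0.04703896089501769
top [205. 146.] 410 [0.683 0.147] [0.673 0.143]
top [241. 150.] 409 [0.675 0.068] [0.666 0.066]
scene [288. 214.] 97 [0.533 0.019] [0.574 0.02 ]
scene [307. 245.] 312 [0.633 0.067] [0.668 0.066]
scene [342. 250.] 314 [0.641 0.147] [0.676 0.141]
wrist [279. 255.] 4447 [ 0.654 -0.13 ] [ 0.655 -0.113]
```

View pics/v7.png

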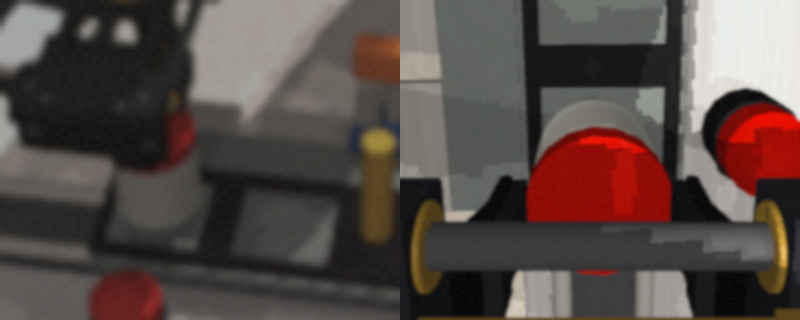

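The wrist view shows the pot about 3–4 mm too far toward −x in the nest (pot ≈596 vs nest centre ≈605 in the crop). I'll shift +3 mm x and lower.

Emit:
carry_out --dr '[[0,0,0],[0,0,0],[0,0,0],[0,0,0],[0,0,0],[0,0,0]]' --translation '[[0.3,0,0],[0.3,0,0],[0.3,0,-0.5],[0.3,0,-1],[0.3,0,-1.3],[0.3,0,-1.3]]' --grip '[0.4,0.4,0.4,0.4,0.4,0.4]'

```text
time: 29.32
position: [0.6578, -0.1121, 0.0672]
tool_rot: [0.731, 0.682, -0.0, -0.001]
ft_force: [-0.3, -0.1, 0.1]
grip_width: 0.0474
```

Emit:
carry_out --dr '[[0,0,0],[0,0,0],[0,0,0],[0,0,0],[0,0,0],[0,0,0],[0,0,0],[0,0,0],[0,0,0],[0,0,0],[0,0,0],[0,0,0],[0,0,0],[0,0,0],[0,0,0],[0,0,0],[0,0,0],[0,0,0]]' --translation '[[0,0,0],[0,0,0],[0,0,0],[0,0,0],[0,0,0],[0,0,0],[0,0,1.5],[0,0,4],[0,0,7],[0,0,9.5],[-2,3,10],[-4,6,10],[-6,9,10],[-7,11,10],[-7.7,13.3,10],[-7.7,13.3,10],[-7.7,13.3,10],[-7.7,13.3,10]]' --grip '[1,1,1,1,1,1,1,1,1,1,1,0.5,0.5,0.5,0.5,0.5,0.5,0.5]'

```text
time: 30.82
position: [0.582, 0.0205, 0.1679]
tool_rot: [0.731, 0.682, 0.0, 0.001]
ft_force: [-0.9, -0.2, -0.4]
grip_width: 0.0487
```

```bash
cat >>h.py <<'E'
def knob():
    for n in('top','scene','wrist'):
        c=dict(np.load('pics/last_%s.png.npz'%n))
        for ce,ar,m in blobs(c['color'],(9,150,90),(18,255,255),60):
            p=pt(c,*ce,.12)
            if .54<p[0]<.63 and -.02<p[1]<.07:
                r=cv2.minAreaRect(max(cv2.findContours(m,0,2)[0],key=cv2.contourArea));print('knob',n,ar,np.round(p,4),np.round(r[1],1),round(r[2],1))
        for ce,ar,m in blobs(c['color'],(20,100,70),(33,255,255),15):
            p=pt(c,*ce,.128)
            if .6<p[0]<.72 and -.15<p[1]<.17:print('handle',n,ar,np.round(p,4))
E
python3 -c "
from h import *
look();knob()"
```

```text
[0.58196752 0.02045294 0.16794048] 0.04869964153103761
top [205. 146.] 261 [0.684 0.148] [0.674 0.143]
top [322. 156.] 375 [ 0.664 -0.116] [ 0.656 -0.112]
scene [288. 215.] 111 [0.535 0.019] [0.576 0.02 ]
scene [228. 237.] 287 [ 0.621 -0.119] [ 0.657 -0.11 ]
scene [307. 246.] 319 [0.635 0.067] [0.67  0.066]
scene [342. 251.] 323 [0.643 0.147] [0.677 0.141]
wrist [389.  42.] 4163 [0.684 0.151] [0.671 0.143]
wrist [379. 146.] 3244 [0.676 0.065] [0.665 0.068]
knob scene 127 [0.5885 0.0202 0.12  ] [ 8. 19.] 90.0
knob wrist 1179 [0.58   0.0247 0.12  ] [30.8 63.3] 1.1
handle wrist 989 [0.6566 0.0248 0.128 ]
handle wrist 558 [ 0.6641 -0.0398  0.128 ]
handle wrist 3045 [ 0.6435 -0.0829  0.128 ]
```

Emit:
carry_out --dr '[[0,0,0],[0,0,0],[0,0,0],[0,0,0],[0,0,0],[0,0,0],[0,0,0],[0,0,0],[0,0,0],[0,0,0],[0,0,0],[0,0,0],[0,0,0],[0,0,0],[0,0,0],[0,0,0],[0,0,0],[0,0,0]]' --translation '[[-0.1,0.1,-2],[-0.1,0.1,-4],[-0.1,0.1,-6],[-0.1,0.1,-7.2],[-0.1,0.1,-7.7],[-0.1,0.1,-7.7],[-0.1,0.1,-7.7],[-0.1,0.1,-7.7],[-0.1,0.1,-7.7],[-0.1,0.1,-7.7],[-0.1,0.1,-7.7],[-0.1,0.1,-7.7],[-0.1,0.1,-7.7],[-0.1,0.1,-7.7],[-0.1,0.1,-7.7],[-0.1,0.1,-7.7],[-0.1,0.1,-7.7],[-0.1,0.1,-7.7]]' --grip '[0.5,0.5,0.5,0.5,0.5,0,0,0,0,0,0,0,0,0,0,0,0,0]' --newtons 50

```text
time: 32.47
position: [0.5803, 0.0218, 0.0906]
tool_rot: [0.731, 0.682, -0.0, -0.0]
ft_force: [0.2, -0.2, -0.8]
grip_width: 0.0006
```

```bash
python3 - <<'E'
from h import *
look();knob()
b=dict(np.load('pics/last_scene.png.npz'))['color'];a=dict(np.load('pics/last_wrist.png.npz'))['color'];t=dict(np.load('pics/last_top.png.npz'))['color']
cv2.imwrite('pics/v8.png',np.hstack([cv2.resize(b[160:280,230:340],(330,360),interpolation=2),cv2.resize(a[100:400,100:480],(456,360))]))
E
```

```text
[0.58028184 0.02183906 0.09060318] 0.000628237187431701
top [205. 146.] 402 [0.683 0.147] [0.673 0.142]
top [322. 155.] 395 [ 0.665 -0.115] [ 0.656 -0.111]
scene [289. 216.] 96 [0.536 0.02 ] [0.577 0.022]
scene [228. 238.] 284 [ 0.625 -0.119] [ 0.66 -0.11]
scene [307. 246.] 322 [0.633 0.067] [0.668 0.066]
scene [342. 250.] 322 [0.64  0.148] [0.675 0.142]
wrist [444.  20.] 5541 [0.69  0.148] [0.672 0.138]
wrist [421. 157.] 6456 [0.68  0.064] [0.663 0.069]
wrist [418. 413.] 329 [ 0.687 -0.152] [ 0.669 -0.109]
knob wrist 1061 [0.5809 0.0413 0.12  ] [39. 41.] 90.0
handle wrist 2181 [0.653  0.0287 0.128 ]
```

View pics/v8.png

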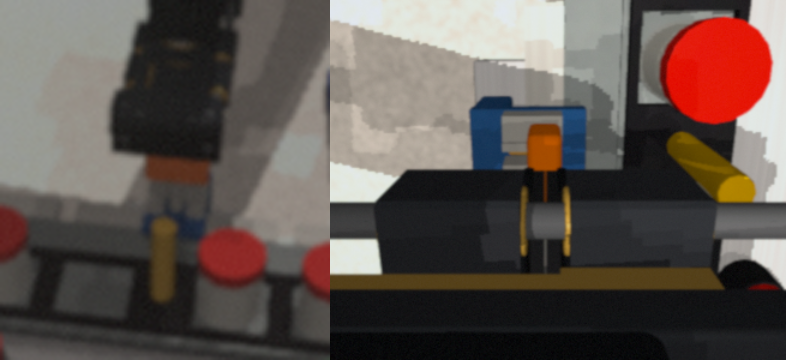

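The wrist view shows the knob between the fingers, yet the reported width is about 0. A small lift with a force reading will tell.

Emit:
carry_out --dr '[[0,0,0],[0,0,0],[0,0,0],[0,0,0]]' --translation '[[0,0,0.3],[0,0,0.6],[0,0,0.9],[0,0,0.9]]' --grip '[0,0,0,0]'

```text
time: 32.95
position: [0.5809, 0.0218, 0.1005]
tool_rot: [0.731, 0.682, 0.001, 0.001]
ft_force: [0.7, -0.2, -0.7]
grip_width: 0.0003
```

```bash
python3 - <<'E'
from h import *
c=snap('scene','s9.png');w=snap('wrist','w9.png');p=robot.get_obs()['position']
for n,z in(('tcp',0),('grasp',.019),('body',.07)):
    print(n,proj(c,p+[0,0,z]),proj(w,p+[0,0,z]))
k=np.array([.5815,.0215,0])
for z in(.094,.12):print('knob',z,[proj(c,k+[0.008,s*.025,z]).round() for s in(-1,1)])
im=cv2.resize(c['color'][170:250,250:330],(600,600),interpolation=2)
cv2.imwrite('pics/v9.png',cv2.convertScaleAbs(im,alpha=1.8))
E
```

```text
tcp [288.96234387 217.72522731] [278.70598888 238.30049936]
grasp [289.15769368 211.85233897] [278.73018525 249.27780286]
body [289.71066661 195.22806766] [278.82617473 292.82588972]
knob 0.094 [array([278., 222.]), array([299., 223.])]
knob 0.12 [array([278., 214.]), array([300., 215.])]
```

View pics/v9.png

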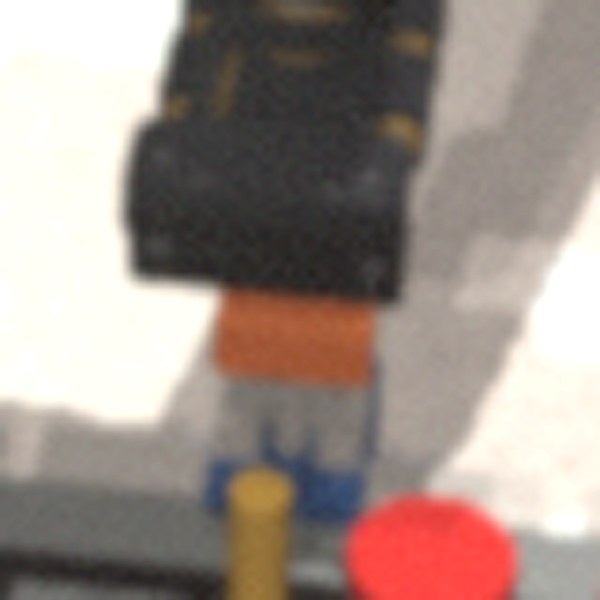

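```bash
python3 - <<'E'
from h import *
c=dict(np.load('pics/s4.png.npz'))
r=np.array([.998,-.069,0])
p=np.array([.477,.3303,.126])
for s in(-.05,.05):print('v4 tip',s,proj(c,p+r*s), 'root',proj(c,p+r*s+[0,0,.07]))
c5=dict(np.load('pics/s5.png.npz'));p5=np.array([.4754,.2649,.1467]);print('v5 tip',proj(c5,p5+r*.025),proj(c5,p5-r*.025))
a=cv2.resize(c['color'][90:210,370:490],(400,400),interpolation=2);b=cv2.resize(c5['color'][110:230,330:450],(400,400),interpolation=2)
cv2.imwrite('pics/v10.png',cv2.convertScaleAbs(np.hstack([a,b]),alpha=2))
E
```

```text
v4 tip -0.05 [415.22363281 175.79403065] root [422.2693125  152.93105141]
v4 tip 0.05 [419.52958754 201.69543684] root [427.382672   178.38276781]
v5 tip [392.4961593  186.31615761] [391.27833243 173.57313314]
```

View pics/v10.png

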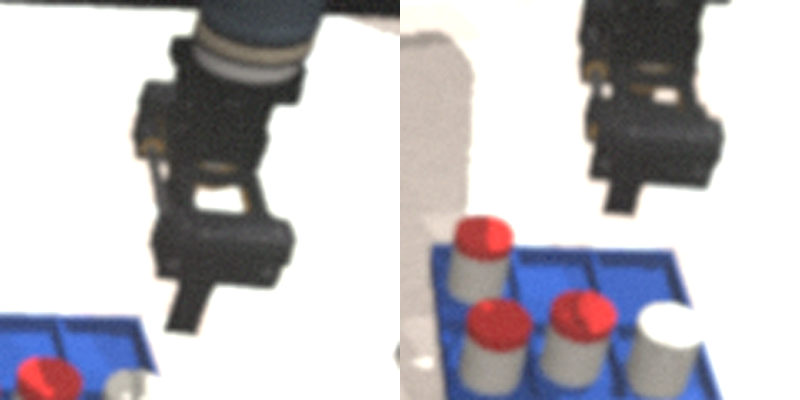

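Comparing projected and seen fingertips: the real tips sit roughly 35 mm above the reported TCP. That fits the weak pot grips near the lid and the miss above the knob. Checking robot.grip_depth.

```bash
python3 - <<'E'
from h import *
print(robot.grip_depth,[x for x in dir(robot) if x[0]!='_'])
o=robot.get_obs();print(o['position'],o['q'],o['tool_rot'])
# tip height estimate from s4,s5: near finger outer tip seen
for f,(u,v),xf in(('s4',(425,189),.477+.05),('s4',(425,189),.477+.043),('s5',(396,173.6),.4754+.025)):
    c=dict(np.load(f'pics/{f}.png.npz'));K=c['camera_matrix'];T=c['T'];d=T[:3,:3]@np.linalg.solve(K,[u,v,1]);oo=T[:3,3]
    print(f,oo+d*(xf-oo[0])/d[0])
E
```

```text
0.0187 ['Unreachable', 'camera', 'get_obs', 'grip_depth', 'hand_in']
[0.58051407 0.0218392  0.10001321] [-1.54674240e-01  5.82170255e-01  1.62669323e+00  4.19289706e-05
  9.32009211e-01 -8.56864644e-02] [7.31080657e-01 6.82290952e-01 2.35434232e-04 2.72832112e-04]
s4 [0.527      0.32944834 0.16530559]
s4 [0.52       0.33219824 0.15966031]
s5 [0.5004     0.26348382 0.18490274]
```

Emit:
carry_out --dr '[[0,0,0],[0,0,0],[0,0,0],[0,0,0],[0,0,0],[0,0,0],[0,0,0],[0,0,0],[0,0,0],[0,0,0],[0,0,0],[0,0,0],[0,0,0]]' --translation '[[0,0,0.5],[0,0,0.5],[0,0,0.5],[0,0,0.5],[0,0,0.5],[0,0,0.5],[0,0,0.5],[0,0,0.5],[0,0,-0.5],[0,0,-1.3],[0,0,-2],[0,0,-2],[0,0,-2]]' --grip '[0.6,0.6,0.6,0.6,0.6,0.6,0.6,0.6,0.6,0.6,0.6,0.6,0.6]'

```text
time: 34.13
position: [0.5795, 0.0219, 0.0786]
tool_rot: [0.731, 0.682, -0.001, -0.001]
ft_force: [0.5, -0.6, -0.5]
grip_width: 0.0519
```

Emit:
carry_out --dr '[[0,0,0],[0,0,0],[0,0,0],[0,0,0],[0,0,0],[0,0,0],[0,0,0],[0,0,0],[0,0,0],[0,0,0],[0,0,0],[0,0,0],[0,0,0],[0,0,0]]' --translation '[[0,0,-0.5],[0,0,-0.9],[0.1,0,-1.1],[0.1,0,-1.1],[0.1,0,-1.1],[0.1,0,-1.1],[0.1,0,-1.1],[0.1,0,-1.1],[0.1,0,-1.1],[0.1,0,-1.1],[0.1,0,-1.1],[0.1,0,-1.1],[0.1,0,-1.1],[0.1,0,-1.1]]' --grip '[0.6,0.6,0.6,0,0,0,0,0,0,0,0,0,0,0]' --newtons 50

```text
time: 35.3
position: [0.5803, 0.022, 0.0687]
tool_rot: [0.731, 0.682, -0.001, -0.001]
ft_force: [-4.0, -0.6, 5.3]
grip_width: 0.0155
```

Gripped at 15.5 mm. Now pull up.

Emit:
carry_out --dr '[[0,0,0],[0,0,0],[0,0,0],[0,0,0],[0,0,0],[0,0,0]]' --translation '[[0,0,0.4],[0,0,0.8],[0,0,1.2],[0,0,1.6],[0,0,1.9],[0,0,1.9]]' --grip '[0,0,0,0,0,0]'

```text
time: 35.8
position: [0.5802, 0.022, 0.0873]
tool_rot: [0.731, 0.682, -0.001, -0.001]
ft_force: [-2.5, -1.0, -10.4]
grip_width: 0.0156
```

Emit:
carry_out --dr '[[0,0,0.1],[0,0,0.2],[0,0,0.3],[0,0,0.4],[0,0,0.5],[0,0,0.6],[0,0,0.7],[0,0,0.8],[0,0,0.9],[0,0,1.0],[0,0,1.1],[0,0,1.2],[0,0,1.25],[0,0,1.25],[0,0,1.25]]' --translation '[[0,0,0],[0,0,0],[0,0,0],[0,0,0],[0,0,0],[0,0,0],[0,0,0],[0,0,0],[0,0,0],[0,0,0],[0,0,0],[0,0,0],[0,0,0],[0,0,0],[0,0,0]]' --grip '[0,0,0,0,0,0,0,0,0,0,0,0,0,0,0]'

```text
time: 37.05
position: [0.5795, 0.0217, 0.0868]
tool_rot: [0.194, 0.981, -0.0, -0.002]
ft_force: [-4.7, -2.2, -10.5]
grip_width: 0.0152
```

Still holding it up. Let it down 8 mm into the notch and watch the force.

Emit:
carry_out --dr '[[0,0,0],[0,0,0],[0,0,0],[0,0,0],[0,0,0]]' --translation '[[0,0,-0.2],[0,0,-0.4],[0,0,-0.6],[0,0,-0.6],[0,0,-0.6]]' --grip '[0,0,0,0,0]'

```text
time: 37.47
position: [0.5797, 0.0217, 0.0825]
tool_rot: [0.194, 0.981, -0.001, -0.002]
ft_force: [-6.6, -1.6, -1.3]
grip_width: 0.0156
```

Emit:
carry_out --dr '[[0,0,0],[0,0,0],[0,0,0],[0,0,0],[0,0,0],[0,0,0],[0,0,0],[0,0,0],[0,0,-0.12],[0,0,-0.24],[0,0,-0.36],[0,0,-0.48],[0,0,-0.6],[0,0,-0.72],[0,0,-0.84],[0,0,-0.96],[0,0,-1.08],[0,0,-1.2],[0,0,-1.24],[0,0,-1.24]]' --translation '[[0,0,0],[0,0,0],[0,0,0],[0,0,0],[0,0,0],[0,0,1.5],[0,0,4],[0,0,6],[1,0,6.5],[3,0,6.5],[5,-0.3,6.5],[7,-0.6,6.5],[8.6,-0.6,6.5],[8.6,-0.6,6.5],[8.6,-0.6,6.5],[8.6,-0.6,6.5],[8.6,-0.6,6.5],[8.6,-0.6,6.5],[8.6,-0.6,6.5],[8.6,-0.6,6.5]]' --grip '[0.5,0.5,0.5,0.5,0.5,0.5,0.5,0.5,0.5,0.5,0.5,0.5,0.5,0.5,0.5,0.5,0.5,0.5,0.5,0.5]'

```text
time: 39.13
position: [0.6679, 0.0159, 0.1469]
tool_rot: [0.728, 0.686, 0.001, 0.0]
ft_force: [-0.6, -0.1, 0.3]
grip_width: 0.0433
```

```bash
python3 - <<'E'
from h import *
look();knob()
b=dict(np.load('pics/last_scene.png.npz'))['color'];a=dict(np.load('pics/last_wrist.png.npz'))['color']
cv2.imwrite('pics/v11.png',np.hstack([cv2.resize(b[150:280,190:450],(500,250),interpolation=2),cv2.resize(a[:,:],(300,225)).copy()[0:225]] if 0 else [cv2.resize(b[150:280,190:450],(440,330),interpolation=2),cv2.resize(a,(360,330))]))
E
```

```text
[0.66789431 0.01592239 0.14691278] 0.04326858735408996
top [201. 146.] 105 [0.683 0.157] [0.674 0.152]
top [322. 155.] 392 [ 0.665 -0.116] [ 0.656 -0.112]
scene [228. 236.] 274 [ 0.62  -0.121] [ 0.656 -0.111]
scene [307. 246.] 318 [0.633 0.067] [0.668 0.066]
scene [342. 251.] 327 [0.643 0.147] [0.678 0.141]
wrist [276.  37.] 4794 [0.673 0.152] [0.673 0.143]
wrist [271. 151.] 3723 [0.664 0.065] [0.665 0.068]
knob wrist 2083 [0.5773 0.0231 0.12  ] [77.6 31. ] 17.1
handle wrist 919 [0.6654 0.0245 0.128 ]
handle wrist 3133 [ 0.7181 -0.0703  0.128 ]
```

View pics/v11.png

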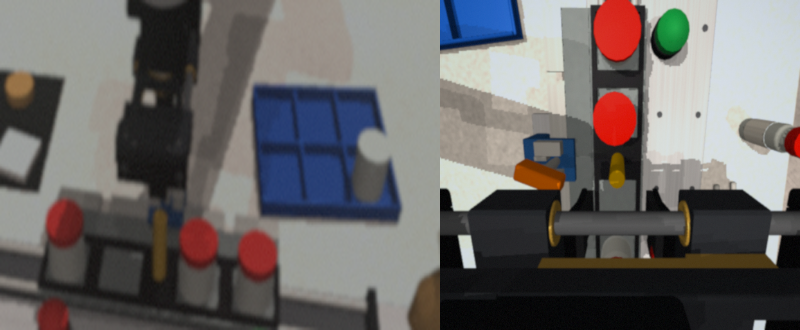

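All three reds stand in their nests, the knob is turned and stays up, and the white pot is in the tray. Next, grasp the handle.

Emit:
carry_out --dr '[[0,0,0],[0,0,0],[0,0,0],[0,0,0],[0,0,0],[0,0,0],[0,0,0],[0,0,0],[0,0,0],[0,0,0],[0,0,0],[0,0,0],[0,0,0],[0,0,0],[0,0,0],[0,0,0]]' --translation '[[-0.2,0,-1.5],[-0.2,0,-3],[-0.2,0,-4.5],[-0.2,0,-6],[-0.2,0,-6.8],[-0.2,0,-6.8],[-0.2,0,-6.8],[-0.2,0,-6.8],[-0.2,0,-6.8],[-0.2,0,-6.8],[-0.2,0,-6.8],[-0.2,0,-6.8],[-0.2,0,-6.8],[-0.2,0,-6.8],[-0.2,0,-6.8],[-0.2,0,-6.8]]' --grip '[0.5,0.5,0.5,0.5,0.5,0,0,0,0,0,0,0,0,0,0,0]' --newtons 35

```text
time: 40.62
position: [0.6648, 0.0158, 0.0796]
tool_rot: [0.728, 0.686, -0.0, -0.0]
ft_force: [-2.8, 0.3, 6.0]
grip_width: 0.0168
```

Emit:
carry_out --dr '[[0,0,0],[0,0,0],[0,0,0],[0,0,0],[0,0,0],[0,0,0],[0,0,0],[0,0,0],[0,0,0],[0,0,0],[0,0,0],[0,0,0],[0,0,0],[0,0,0],[0,0,0],[0,0,0],[0,0,0]]' --translation '[[0.01,0.2,0],[0.04,0.6,0],[0.08,1.2,0],[0.13,1.9,0],[0.17,2.6,0],[0.22,3.3,0],[0.27,4,0],[0.31,4.7,0],[0.36,5.4,0],[0.41,6.1,0],[0.45,6.8,0],[0.5,7.5,0],[0.55,8.2,0],[0.58,8.7,0],[0.6,9,0],[0.61,9.2,0],[0.62,9.3,0]]' --grip '[0,0,0,0,0,0,0,0,0,0,0,0,0,0,0,0,0]'

```text
time: 42.03
position: [0.6705, 0.1072, 0.0796]
tool_rot: [0.727, 0.687, -0.002, 0.001]
ft_force: [-4.9, -5.7, 6.9]
grip_width: 0.0166
```

Emit:
carry_out --dr '[[0,0,0],[0,0,0],[0,0,0]]' --translation '[[0.01,0.2,0],[0.02,0.3,0],[0.02,0.3,0]]' --grip '[0,0,0]'

```text
time: 42.28
position: [0.6705, 0.1071, 0.0796]
tool_rot: [0.727, 0.687, -0.004, 0.002]
ft_force: [-5.6, -10.3, 6.8]
grip_width: 0.0167
```

Firm on the end stop. Release, rise, and go back over the knob with the twisted yaw.

Emit:
carry_out --dr '[[0,0,0],[0,0,0],[0,0,0],[0,0,0],[0,0,0],[0,0,0],[0,0,0],[0,0,0],[0,0,0],[0,0,0.1],[0,0,0.22],[0,0,0.34],[0,0,0.46],[0,0,0.58],[0,0,0.7],[0,0,0.82],[0,0,0.94],[0,0,1.06],[0,0,1.18],[0,0,1.24]]' --translation '[[0,-0.3,0],[0,-0.3,0],[0,-0.3,0],[0,-0.3,0],[0,-0.3,0],[0,-0.3,1],[0,-0.3,3.5],[0,-0.3,6],[-1,-1,7],[-3,-3,7],[-5,-5,7],[-7,-7,7],[-9.1,-8.6,7],[-9.1,-8.6,7],[-9.1,-8.6,7],[-9.1,-8.6,7],[-9.1,-8.6,7],[-9.1,-8.6,7],[-9.1,-8.6,7],[-9.1,-8.6,7]]' --grip '[0.5,0.5,0.5,0.5,0.5,0.5,0.5,0.5,0.5,0.5,0.5,0.5,0.5,0.5,0.5,0.5,0.5,0.5,0.5,0.5]'

```text
time: 43.95
position: [0.5811, 0.0261, 0.1494]
tool_rot: [0.191, 0.982, 0.0, 0.001]
ft_force: [0.0, 0.1, 1.2]
grip_width: 0.0433
```

Emit:
carry_out --dr '[[0,0,0],[0,0,0],[0,0,0]]' --translation '[[0,0,0],[0,0,0],[0,0,0]]' --grip '[0.5,0.5,0.5]'

```text
time: 44.2
position: [0.5809, 0.026, 0.149]
tool_rot: [0.194, 0.981, 0.0, 0.0]
ft_force: [0.4, -0.4, -0.7]
grip_width: 0.0435
```

```bash
python3 - <<'E'
from h import *
look();knob()
E
```

```text
[0.58091035 0.02599643 0.14902841] 0.04345476919533248
top [164. 143.] 408 [0.688 0.241] [0.679 0.232]
top [198. 147.] 364 [0.681 0.164] [0.672 0.158]
scene [268. 242.] 296 [ 0.63  -0.023] [ 0.665 -0.019]
scene [349. 250.] 319 [0.638 0.164] [0.673 0.158]
scene [384. 255.] 324 [0.647 0.242] [0.682 0.231]
wrist [548. 224.] 1004 [0.69  0.246] [0.666 0.219]
wrist [474. 246.] 1154 [0.685 0.178] [0.661 0.161]
wrist [265. 318.] 1604 [ 0.681 -0.029] [ 0.658 -0.017]
knob scene 110 [0.5746 0.0199 0.12  ] [ 6.2 19.7] 31.0
handle scene 45 [0.672  0.1069 0.128 ]
knob wrist 1653 [0.5806 0.0215 0.12  ] [73.2 34.2] 89.0
handle wrist 315 [0.6524 0.0819 0.128 ]
handle wrist 3103 [0.683  0.0501 0.128 ]
```

Emit:
carry_out --dr '[[0,0,0],[0,0,0],[0,0,0],[0,0,0],[0,0,0],[0,0,0],[0,0,0],[0,0,0],[0,0,0],[0,0,0],[0,0,0],[0,0,0],[0,0,0],[0,0,0],[0,0,0]]' --translation '[[-0.1,-0.4,0],[-0.1,-0.4,-1.5],[-0.1,-0.4,-3],[-0.1,-0.4,-4.5],[-0.1,-0.4,-6],[-0.1,-0.4,-6.7],[-0.1,-0.4,-6.7],[-0.1,-0.4,-6.7],[-0.1,-0.4,-6.7],[-0.1,-0.4,-6.7],[-0.1,-0.4,-6.7],[-0.1,-0.4,-6.7],[-0.1,-0.4,-6.7],[-0.1,-0.4,-6.7],[-0.1,-0.4,-6.7]]' --grip '[0.5,0.5,0.5,0.5,0.5,0.5,0,0,0,0,0,0,0,0,0]' --newtons 50

```text
time: 45.6
position: [0.5803, 0.0216, 0.0824]
tool_rot: [0.194, 0.981, -0.0, 0.001]
ft_force: [-1.0, -0.6, 4.9]
grip_width: 0.0155
```

Emit:
carry_out --dr '[[0,0,0],[0,0,0],[0,0,0]]' --translation '[[0,0,0.3],[0,0,0.5],[0,0,0.5]]' --grip '[0,0,0]'

```text
time: 45.85
position: [0.5798, 0.0214, 0.0857]
tool_rot: [0.194, 0.981, -0.0, -0.0]
ft_force: [2.5, -2.8, -10.0]
grip_width: 0.0156
```

Emit:
carry_out --dr '[[0,0,0],[0,0,0],[0,0,-0.1],[0,0,-0.2],[0,0,-0.3],[0,0,-0.4],[0,0,-0.5],[0,0,-0.6],[0,0,-0.7],[0,0,-0.8],[0,0,-0.9],[0,0,-1.0],[0,0,-1.1],[0,0,-1.2],[0,0,-1.25],[0,0,-1.25],[0,0,-1.25]]' --translation '[[0,0,0.1],[0,0,0.15],[0,0,0.15],[0,0,0.15],[0,0,0.15],[0,0,0.15],[0,0,0.15],[0,0,0.15],[0,0,0.15],[0,0,0.15],[0,0,0.15],[0,0,0.15],[0,0,0.15],[0,0,0.15],[0,0,0.15],[0,0,0.15],[0,0,0.15]]' --grip '[0,0,0,0,0,0,0,0,0,0,0,0,0,0,0,0,0]'

```text
time: 47.27
position: [0.5798, 0.0214, 0.0877]
tool_rot: [0.731, 0.683, -0.0, 0.0]
ft_force: [2.4, -4.2, -10.9]
grip_width: 0.0155
```

Emit:
carry_out --dr '[[0,0,0],[0,0,0],[0,0,0],[0,0,0],[0,0,0],[0,0,0]]' --translation '[[0,0,-0.4],[0,0,-0.8],[0,0,-1.2],[0,0,-1.6],[0,0,-1.9],[0,0,-1.9]]' --grip '[0,0,0,0,0,0]'

```text
time: 47.77
position: [0.5799, 0.0215, 0.0692]
tool_rot: [0.731, 0.683, -0.0, 0.0]
ft_force: [1.1, -5.6, -5.2]
grip_width: 0.0158
```

Bolt is down (18.5 mm travel, TCP back at its locked height). Releasing and retreating.

Emit:
carry_out --dr '[[0,0,0],[0,0,0],[0,0,0],[0,0,0],[0,0,0],[0,0,0],[0,0,0],[0,0,0],[0,0,0],[0,0,0],[0,0,0],[0,0,0],[0,0,0],[0,0,0],[0,0,0],[0,0,0]]' --translation '[[0,0,0],[0,0,0],[0,0,0],[0,0,0],[0,0,0],[0,0,1],[0,0,3],[0,0,6],[0,0,9],[-2,-1,12],[-4,-3,13],[-7,-5,13],[-10,-8,13],[-13,-10,13],[-14,-12,13],[-14,-12,13]]' --grip '[0.6,0.6,0.6,0.6,0.6,0.6,0.6,0.6,0.6,0.6,0.6,0.6,0.6,0.6,0.6,0.6]'

```text
time: 49.1
position: [0.4374, -0.1003, 0.2]
tool_rot: [0.732, 0.681, -0.001, 0.0]
ft_force: [0.4, -0.4, 0.0]
grip_width: 0.0522
```

```bash
python3 - <<'E'
from h import *
look();knob()
b=dict(np.load('pics/last_scene.png.npz'));t=dict(np.load('pics/last_top.png.npz'))
for z in(.107,.121):
  print('knob top-face px if centre z',z,'scene',proj(b,(.581,.0215,z+.013)).round(1),'top',proj(t,(.581,.0215,z+.013)).round(1))
for ce,ar,m in blobs(b['color'],(9,150,90),(18,255,255),60):print('scene orange',ce.round(1),ar,cv2.boundingRect(m))
for ce,ar,m in blobs(t['color'],(9,150,90),(18,255,255),60):print('top orange',ce.round(1),ar,cv2.boundingRect(m))
cv2.imwrite('pics/v12.png',np.vstack([cv2.resize(t['color'][110:310,90:390],(600,300)),cv2.resize(b['color'][150:280,190:450],(600,300))]))
E
```

```text
[ 0.43735483 -0.10028028  0.20004203] 0.052175971393911315
top [163. 143.] 404 [0.688 0.242] [0.679 0.233]
top [198. 147.] 409 [0.68  0.163] [0.671 0.158]
top [280. 152.] 403 [ 0.671 -0.021] [ 0.662 -0.02 ]
scene [268. 242.] 297 [ 0.63  -0.023] [ 0.665 -0.019]
scene [349. 250.] 317 [0.638 0.164] [0.673 0.158]
scene [384. 255.] 322 [0.647 0.242] [0.682 0.231]
wrist [528.  95.] 3067 [ 0.687 -0.018] [ 0.659 -0.019]
wrist [545. 189.] 1088 [ 0.716 -0.113] [ 0.684 -0.103]
knob top 172 [0.5798 0.0202 0.12  ] [ 8. 22.] 90.0
handle top 72 [0.6709 0.1069 0.128 ]
knob scene 160 [0.59   0.0205 0.12  ] [ 9. 19.] 90.0
handle scene 42 [0.672  0.1069 0.128 ]
knob wrist 1433 [0.5738 0.0217 0.12  ] [30.1 73.7] 7.1
knob top-face px if centre z 0.107 scene [289.  211.7] top [260.5 187.7]
knob top-face px if centre z 0.121 scene [289.2 207.2] top [260.4 186.6]
scene orange [288.3 214.3] 160 (279, 210, 20, 10)
top orange [116.4 104.5] 83 (112, 98, 10, 14)
top orange [545.6 162.8] 214 (526, 149, 34, 26)
top orange [261.1 188.2] 172 (250, 184, 23, 9)
```

View pics/v12.png

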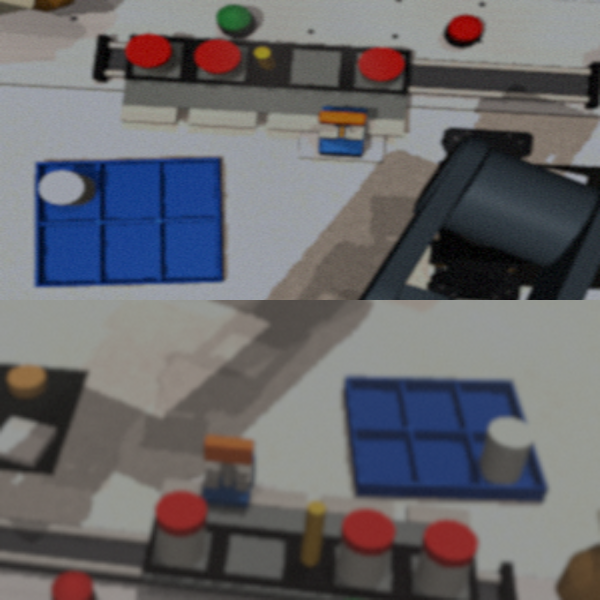

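Both views show three reds upright in the nests, the carriage at the green end, the white pot in the tray, and the knob back along the rail. One last check of the knob's height against the start image, then I'll hand in.

```bash
python3 - <<'E'
from h import *
for f in('s0','t0'):
  c=dict(np.load(f'pics/{f}.png.npz'))
  for ce,ar,m in blobs(c['color'],(9,150,90),(18,255,255),60):print(f,ce.round(1),ar,cv2.boundingRect(m))
c=dict(np.load('pics/s0.png.npz'));ok=any(abs(ce[1]-214.3)<1.3 and abs(ce[0]-288.3)<2 for ce,a,m in blobs(c['color'],(9,150,90),(18,255,255),60))
print(ok,robot.hand_in() if ok else 'not handed in')
E
```

```text
s0 [288.6 213.9] 129 (280, 210, 19, 9)
t0 [544.3 108.1] 70 (530, 100, 30, 17)
t0 [547.8 161.2] 304 (529, 146, 31, 29)
t0 [261.  188.2] 165 (250, 184, 23, 9)
t0 [376.6 282.9] 288 (367, 274, 20, 19)
the job is handed in; nothing more can be done
True None
```

The job is done and handed in, at about 49 s of the 210 s limit. The white pot went into a free tray compartment and the three red pots into carriage nests. I set the knob in its rest notch and let go, slid the carriage to the green-lamp (left) end stop, then twisted the knob back so the bolt dropped.

**Last checks:**
- The three reds stand upright in their nests after a slide of about 91.5 mm, and the white pot is in the tray.
- The knob sits at its starting pixel position in the scene and top views. The hand height at bolt-down came back to within 0.5 mm of its locked height. I did not tug the carriage to test the lock.
- The mat: the tile and cap are where they were in the last picture. The arm hid the rest of the mat, so the screwdriver and tube were not rechecked.

**What went wrong or disagreed:**
- The fingertips sit about 36 mm higher than the reported tool point, which I only worked out after closing above the knob. That is the likely reason two early pot grasps missed, and it means the pots were held near their lids.
- Two pots first caught on a nest rim, pressing with up to 16 N, and needed a shift of 2–3 mm.
- I saw no pot knocked aside. I did not identify any slackening of the grip, though one of those two grasp misses could have been it.

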